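# Load the battery module and hold its halves pressed shut

## Robot

A 6-joint arm with a two-finger parallel gripper is mounted at the origin on the work surface. World frame = base frame: x ahead of the robot, y to its left, z up, the work surface at z = 0. Lengths are in m, angles in rad, forces in N, time in s.
With the tool pointing down it reaches from about 0.35 to 0.975 m from the base axis. Payload 4.9 kg.
Tool frame: the origin (TCP) lies midway between the tips of the shut fingers; the grasp point (between the pads) lies manip.grip_depth behind it (manip.grip_depth is the distance from the TCP to the grasp point, in m); z points along the fingers, x is the direction in which the jaws open and shut, and the axes are right-handed (so a half turn about z gives the same grasp; the last joint's range is limited). The gripper opens to 85 mm and grips with 20 to 120 N. Pads are 22 mm wide; open, the fingers measure 114 mm over their backs; the gripper's body (76 mm by 85 mm) begins 54 mm behind the grasp point. The pads swing forward as they close: fully open they stand 13 mm farther back than shut.
Start: joints at [-1.36, 0.053, 1.613, -0, 1.476, -0.119], TCP at [0.202, -0.591, 0.231] pointing down, gripper open.
Joint ranges: [-3.01, 3.01], [-1.01, 2.22], [0.06, 2.58], [-1.02, 4.17], [0.09, 2.62], [-3.14, 3.14]. Speed limits (rad/s): [2.57, 2.57, 3.14, 3.14, 3.14, 3.14].

## Interface

Orientations are given as a unit quaternion [w, x, y, z].
In Python, from plant import state, grab_frame, ticket, manip gives the robot as it stands.
- The arm moves only by the tool carry_out, never from a script. Its argument "moves" is a list that holds one entry, the list of rows, each a list of 7 numbers: the turn, a rotation vector about the tool's x, y, z each as a share of 5 degrees, from -1 to 1, then the shift along the tool's x, y, z each as a share of 0.04 m, from -1 to 1, then the gripper command: -1 is shut, 1 is fully open, values between are in proportion. A call has 1 to 8 rows; each row shifts and turns the commanded pose from where the row before left it, along the tool's axes as they then stand; what a row does not reach is not made up. A row lasts 1/12 s, in which the tool goes at most 41.7 mm and 7.16 degrees, less where a joint would pass 70% of its speed; a pose out of reach is approached as far as the arm can. A call with a number of a shift or a turn outside -1 to 1 is refused whole. A call with a gripper value outside its range is refused whole. The fingers move at their own pace and stop on an object; the grip force is fixed at half the most. Time passes only in rows, so rows that do not move let the fingers close. It gives the time, the measured TCP pose, the force and the opening at its end, in the units of the state.
- state(): the state, without advancing time (a new reading comes with each control period).
- grab_frame(name): name is "side" or "top"; returns a dict with "frame" (400x640x3 uint8, red, green, blue), "z_map" (400x640 float32, m along the optical axis (not along the pixel's ray), 0 where there is no reading), "K" (3x3 intrinsics, pixels), "world_from_camera" (4x4, takes a point from camera to world coordinates). Camera axes: x right, y down, z forward; pixel columns grow to the right and rows downward; lengths in m; the calibration is good to about 2 mm. A picture is of the moment at which its call begins.
- ticket.job_done(): hands the job in, once; it reports no verdict.
The state is a dict: "time": time; "joint_pos": joint angles; "joint_vel": joint speeds; "joint_efforts": joint torques, N m; "tool_pos": TCP position; "tool_rot": TCP orientation; "contact_force": force on the tool from outside, world axes, zero at the start; "ft_torque": the same for the moment, N m; "gripper_width": opening from 0.0 (shut) to 1.0 (fully open).
Only numpy, scipy, OpenCV 4.12 (cv2) and the standard library are available. Lean on these libraries where they do the work, as an engineer would, in place of code of your own. Each camera call takes 0.05 s, during which the arm holds its last target.

## Task

Load the battery module: stand the three loose cells upright, one in each well of the base and let go of them, then lower the finned cover over the cells onto the two steel dowels. Press the cover down against the springs until the two halves meet flush all round, and finish while still holding it pressed shut (the springs would push it open again; someone will then put in the screws). Do not push the other things on the bench about.

Things in the scene. Friction and masses are not known exactly. Their poses are not given: they have to be found in the camera images.
- base_top (a point): Lower half of the battery module: a grey plastic block, 50 mm (its x) by 156 mm (its y) by 22 mm high, screwed to the bench; 7 mm high screw lugs at its foot reach 42 mm from its centre along x. This point is the centre of its flat top face (the seam, 22 mm above the bench; z up). Three round wells lie in a row along y at -32, 0 and +32 mm; two upright steel dowels stand at y = -64 and +64 mm. It cannot move.
- well0 (a point): Centre of the mouth of the well at y = -32 mm in the base, level with its top face (z up). The well is 20 mm across. A brass spring plate in it, 11.5 mm below the mouth, carries the cell; it gives way up to 4.5 mm, with 1.6 N at first and 0.45 N more for each mm.
- well1 (a point): Centre of the mouth of the well at y = 0 mm in the base, level with its top face (z up). The well is 20 mm across. A brass spring plate in it, 11.5 mm below the mouth, carries the cell; it gives way up to 4.5 mm, with 1.6 N at first and 0.45 N more for each mm.
- well2 (a point): Centre of the mouth of the well at y = +32 mm in the base, level with its top face (z up). The well is 20 mm across. A brass spring plate in it, 11.5 mm below the mouth, carries the cell; it gives way up to 4.5 mm, with 1.6 N at first and 0.45 N more for each mm.
- dowel0 (a point): Tip of the steel dowel at y = -64 mm of the base: 10 mm thick, standing 32 mm above the base's top face, its upper 9 mm tapered to a 3 mm tip.
- dowel1 (a point): Tip of the steel dowel at y = +64 mm of the base: 10 mm thick, standing 32 mm above the base's top face, its upper 9 mm tapered to a 3 mm tip.
- cell0_mid (a point): Middle (half-way up) of a dark steel battery cell, a cylinder 17 mm across and 34.5 mm tall (the last 2 mm a 6 mm wide contact knob), about 20 g, loose and standing upright on the bench, knob up (z up along it). All three cells are alike: any cell may go in any well. Standing in a well, 23 mm of it stick out above the base's top face.
- cell1_mid (a point): Middle (half-way up) of a dark steel battery cell, a cylinder 17 mm across and 34.5 mm tall (the last 2 mm a 6 mm wide contact knob), about 20 g, loose and standing upright on the bench, knob up (z up along it). All three cells are alike: any cell may go in any well. Standing in a well, 23 mm of it stick out above the base's top face.
- cell2_mid (a point): Middle (half-way up) of a dark steel battery cell, a cylinder 17 mm across and 34.5 mm tall (the last 2 mm a 6 mm wide contact knob), about 20 g, loose and standing upright on the bench, knob up (z up along it). All three cells are alike: any cell may go in any well. Standing in a well, 23 mm of it stick out above the base's top face.
- cover_mid (a point): Middle (28 mm above the lower rim) of the loose cover, the module's upper half, 0.18 to 0.35 kg, 56 mm tall, standing right way up; z up, y along its length. Grey hood 50 (x) by 100 mm (y), 24 mm high, hollow and open below (inside 42 by 92 mm, 19.5 mm deep), with an 8 mm thick ear at each end (156 mm long in all). Shut, this point is 28 mm above base_top.
- cover_grip (a point): Middle of the aluminium finned heat sink on the cover's roof, by which to grip it: 30 mm wide (x), 60 mm long (y), 32 mm tall, its outer fins flat faces looking along x; 12 mm above cover_mid, its foot on the flat hood. When shut the hood presses the cells 3.5 mm down on their springs, 9.5 N in all, of which the cover's weight gives 2 to 3.5 N.
- cover_hole0 (a point): Centre, at the cover's lower rim, of the 12.5 mm round through hole in the ear at y = -64 mm of the cover, which fits over a dowel; either hole may go on either dowel.
- cover_hole1 (a point): Centre, at the cover's lower rim, of the 12.5 mm round through hole in the ear at y = +64 mm of the cover, which fits over a dowel; either hole may go on either dowel.
- screwdriver: Bystander, to be left alone: a screwdriver with black handle, 170 mm; origin at its underside.
- tape: Bystander, to be left alone: a roll of black tape, 72 mm across, 19 mm high; origin at its underside.
- heatsink: Bystander, to be left alone: a loose bare finned heat sink, 45 by 50 mm, 32 mm high; origin at its underside.
- circuit_board: Bystander, to be left alone: a green circuit board, 60 by 85 mm, with two capacitors, 28 mm high; origin at its underside.
- mug: Bystander, to be left alone: a white mug, 80 mm across, 90 mm high; origin at its underside.
- screw_jar: Bystander, to be left alone: a clear jar with steel cap, 56 mm across, 60 mm high; origin at its underside.
- ferrite_ring: Bystander, to be left alone: a black ferrite ring, 40 mm across, 13 mm high; origin at its underside.
There are look-alikes about, which are no part of the job. Leave any pink or purple look-alike of the part that bears cover_mid alone.

How it is judged:
By the outcome, as a careful person would: the job done as asked, in the order asked, and still so for the second after the job is handed in, while the arm keeps its last pose, push and grip.
It also fails if it takes over 72 s, if anything falls off the work surface, if the arm or the gripper's body presses on something with over 40 N, if the wrist force passes 120 N, or if a joint passes its speed limit or range.

## Working session

There is one attempt and no reset: what is moved stays moved. The work goes in short steps, Python scripts to look and compute and a tool call to move; the robot and the scene stay as the last step left them, time stands still between calls to the robot, and variables do not carry over. Pictures are saved under pics/ and viewed, and the job is handed in when it is done.

Besides the shell and the picture viewer there is one more tool, called by a JSON object that holds its "op" and its "data", one argument or row to a line. carry_out: Moves the arm, as the interface text tells. Shift numbers are shares of 0.04 m and turn numbers shares of 5 degrees, none past 1 either way. Its arguments: {"type":"object","properties":{"moves":{"type":"array"}},"required":["moves"]}

```bash
ls; mkdir -p pics
python3 - <<'E'
from plant import state, grab_frame, ticket, manip
import cv2,numpy as np
print(state()); print(manip, getattr(manip,'grip_depth',None))
for n in("side","top"):
    f=grab_frame(n); np.savez(f'{n}0.npz',**f); cv2.imwrite(f'pics/{n}0.png',f['frame'][:,:,::-1]); print(f['K'],f['world_from_camera'])
E
```

```text
pics
{'time': 0.0, 'joint_pos': array([-1.36004944e+00,  5.33621769e-02,  1.61428070e+00, -1.04601578e-05,
        1.47597485e+00, -1.18957549e-01]), 'joint_vel': array([-2.59286617e-04,  1.43726282e-03, -1.21547547e-04,  4.38593759e-04,
        3.65670744e-04, -2.26353486e-05]), 'joint_efforts': array([-9.90602825e-05, -3.93684483e+01, -3.70180428e+01, -1.92738248e-04,
        7.05634229e-03,  7.72820794e-07]), 'tool_pos': array([ 0.20224618, -0.59072705,  0.23006765]), 'tool_rot': array([-6.78525060e-04,  8.13560997e-01, -5.81478700e-01, -7.51575443e-04]), 'contact_force': array([ 0.30631098, -0.33338876,  0.5285474 ]), 'ft_torque': array([-0.01669302,  0.00820722,  0.02094386]), 'gripper_width': 0.9975166824089768}
<Robot object at 0x7f4e20407a10> 0.0187
[[370.32970626   0.         320.66484028]
 [  0.         370.32970626 196.79976966]
 [  0.           0.           1.        ]] [[ 0.96562927 -0.11711875  0.23204161  0.22692576]
 [-0.25988833 -0.44968169  0.85454341 -0.96172536]
 [ 0.0042618  -0.88547703 -0.4646636   0.62537267]
 [ 0.          0.          0.          1.        ]]
[[486.08396515   0.         323.06963161]
 [  0.         486.08396515 205.08233293]
 [  0.           0.           1.        ]] [[ 0.01691398 -0.99022348  0.13846071  0.29696889]
 [-0.99981791 -0.01552673  0.01109318  0.00948457]
 [-0.00883488 -0.13862313 -0.9903058   1.53750044]
 [ 0.          0.          0.          1.        ]]
```

View pics/side0.png

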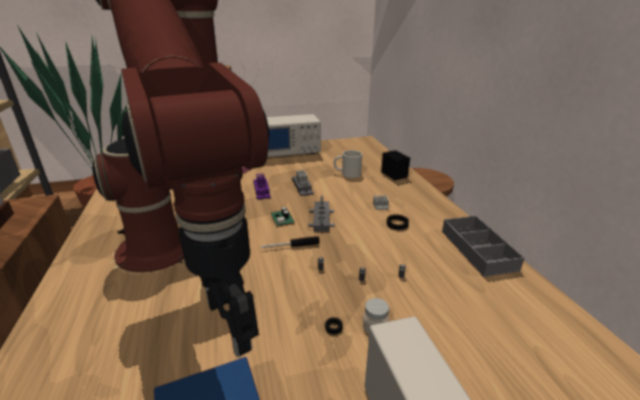

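View pics/top0.png

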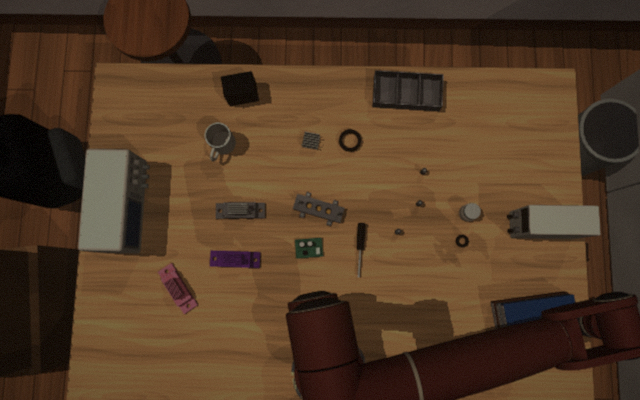

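The top view shows the base at about (320,208), the grey cover at (241,211), and cells at (424,172), (420,204) and (399,232). The purple (235,259) and pink (178,288) parts are the look-alikes. The grey one fits the description, and I'll confirm it in an enlarged crop.

Run:
```python
import cv2,numpy as np
f=np.load('top0.npz')['frame'][:,:,::-1]
a=cv2.resize(f[190:235,205:285],(800,450),interpolation=cv2.INTER_CUBIC)
cv2.imwrite('pics/crop_cover.png',a)
a=cv2.resize(f[182:240,285:365],(800,580),interpolation=cv2.INTER_CUBIC)
cv2.imwrite('pics/crop_base.png',a)
a=cv2.resize(f[160:245,380:490],(770,595),interpolation=cv2.INTER_CUBIC)
cv2.imwrite('pics/crop_cells.png',a)
```

```text
(no output)
```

View pics/crop_cover.png

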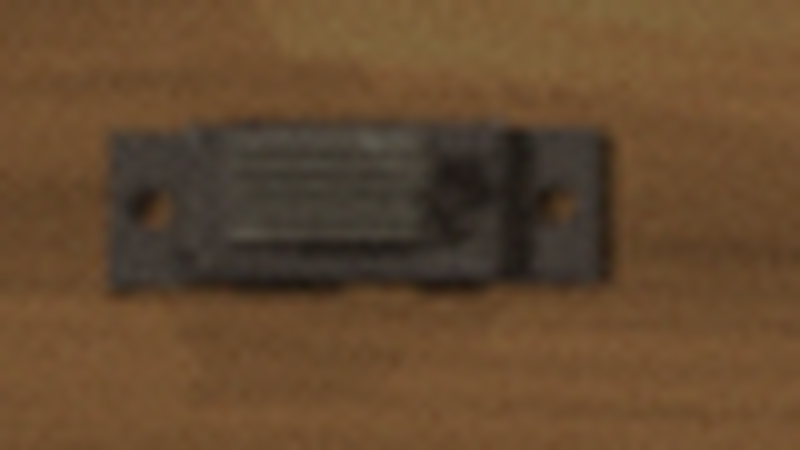

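View pics/crop_base.png

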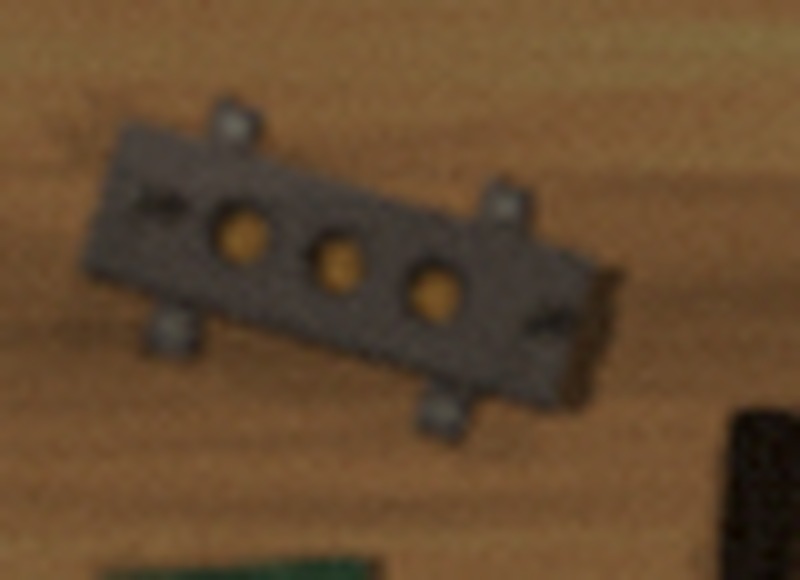

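View pics/crop_cells.png

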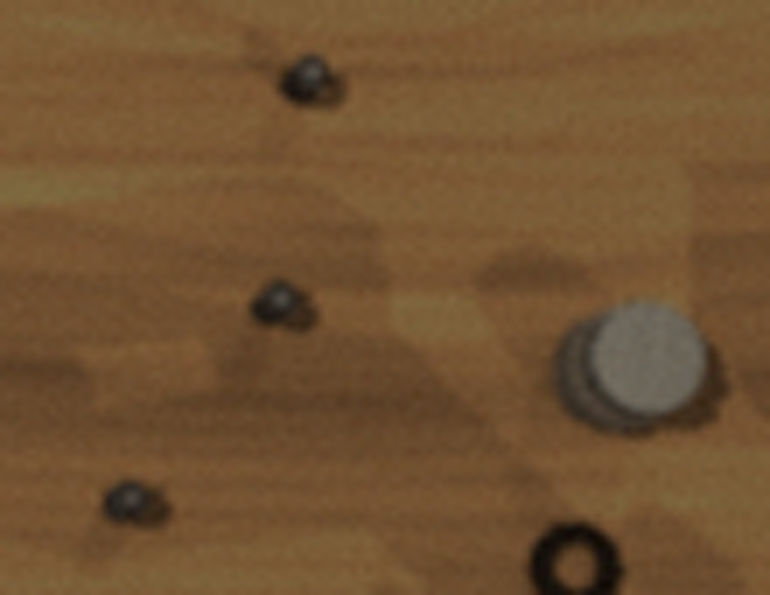

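```bash
cat > h.py <<'E'
import numpy as np,cv2
def ray(f,uv,z):
    uv=np.atleast_2d(uv).astype(float);K=f['K'];T=f['world_from_camera']
    d=np.c_[(uv[:,0]-K[0,2])/K[0,0],(uv[:,1]-K[1,2])/K[1,1],np.ones(len(uv))]@T[:3,:3].T
    o=T[:3,3]; return o+d*((z-o[2])/d[:,2])[:,None]
def cloud(f):
    K=f['K'];T=f['world_from_camera'];z=f['z_map'];v,u=np.mgrid[:400,:640]
    P=np.stack([(u-K[0,2])/K[0,0]*z,(v-K[1,2])/K[1,1]*z,z],-1)@T[:3,:3].T+T[:3,3]
    P[z<=0]=np.nan; return P
def proj(f,P):
    P=np.atleast_2d(P);T=f['world_from_camera'];c=(P-T[:3,3])@T[:3,:3]
    p=c@f['K'].T; return p[:,:2]/p[:,2:]
E
python3 - <<'E'
from h import *
t=dict(np.load('top0.npz'));s=dict(np.load('side0.npz'))
P=cloud(t);Q=cloud(s)
print('table z',np.nanmedian(P[230:330,200:290,2]),np.nanstd(P[270:280,220:290,2]))
for nm,(u0,u1,v0,v1) in dict(base=(288,352,188,232),cover=(210,272,198,226),c0=(417,431,165,180),c1=(413,427,197,212),c2=(392,406,225,240)).items():
    R=P[v0:v1,u0:u1].reshape(-1,3); m=R[:,2]>0.006
    print(nm,m.sum(),'z pct',np.nanpercentile(R[m,2],[5,50,95]).round(4))
E
```

```text
table z 0.0006887055545128362 0.0034343269516834258
base 903 z pct [0.0069 0.0206 0.028 ]
cover 722 z pct [0.007  0.024  0.0575]
c0 38 z pct [0.0067 0.0281 0.0378]
c1 41 z pct [0.0071 0.0307 0.037 ]
c2 39 z pct [0.0069 0.0313 0.0388]
```

Run:
```python
from h import *
for n,(u0,u1,v0,v1) in dict(side=(240,420,170,300)).items():
    f=np.load(n+'0.npz')['frame'][:,:,::-1]
    a=cv2.resize(f[v0:v1,u0:u1],None,fx=4.4,fy=4.4,interpolation=cv2.INTER_CUBIC); cv2.imwrite('pics/crop_side.png',a)
```

```text
(no output)
```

View pics/crop_side.png

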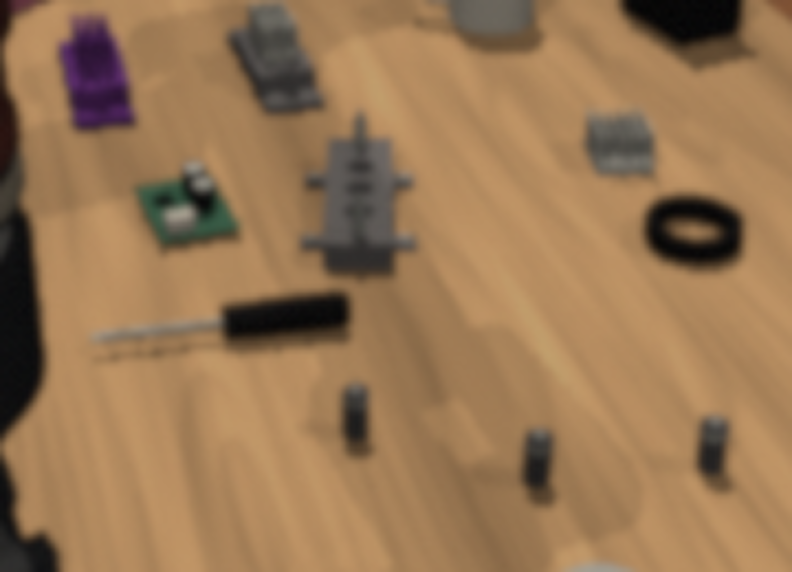

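Run:
```python
from h import *
t=dict(np.load('top0.npz'));s=dict(np.load('side0.npz'))
P=cloud(t); S=8
im=t['frame'].astype(np.float32)
def up(x0,x1,y0,y1): return cv2.resize(im[y0:y1,x0:x1],None,fx=S,fy=S,interpolation=cv2.INTER_CUBIC)
def px(c,x0,y0): return (np.asarray(c)+.5)/S-.5+np.array([x0,y0])
# base
x0,x1,y0,y1=286,352,185,232
a=up(x0,x1,y0,y1); r,b=a[:,:,0],a[:,:,2]
gray=((r-b)<0.25*r+4).astype(np.uint8)
# lugs removed by opening
k=cv2.getStructuringElement(cv2.MORPH_ELLIPSE,(61,61))
holes=cv2.morphologyEx(gray,cv2.MORPH_CLOSE,cv2.getStructuringElement(cv2.MORPH_ELLIPSE,(55,55)))
body=cv2.morphologyEx(holes,cv2.MORPH_OPEN,k)
c=max(cv2.findContours(body,0,1)[0],key=cv2.contourArea)
R=cv2.minAreaRect(c);bx=px(cv2.boxPoints(R),x0,y0); w=ray(t,bx,.022)
print('base rect',R, w.round(4).tolist(), 'ctr',w.mean(0).round(4), np.linalg.norm(w-np.roll(w,1,0),axis=1).round(4))
h=(holes&(1-gray)); n,l,st,ce=cv2.connectedComponentsWithStats(h)
for i in range(1,n):
    if st[i,4]>300: p=px(ce[i],x0,y0); print('brass',p.round(1),st[i,2:5],ray(t,p,.0105).round(4))
cv2.imwrite('pics/m_base.png',np.hstack([gray*255,body*255]))
# lugs
lug=gray&(1-cv2.dilate(body,np.ones((5,5),np.uint8)))
n,l,st,ce=cv2.connectedComponentsWithStats(lug)
for i in range(1,n):
    if st[i,4]>200: p=px(ce[i],x0,y0); print('lug',p.round(1),st[i,2:5],ray(t,p,.007).round(4))
# cover
x0,x1,y0,y1=208,274,196,228
a=up(x0,x1,y0,y1); r,b=a[:,:,0],a[:,:,2]
gray=((r-b)<0.25*r+4).astype(np.uint8); cv2.imwrite('pics/m_cover.png',gray*255)
cl=cv2.morphologyEx(gray,cv2.MORPH_CLOSE,k); c=max(cv2.findContours(cl,0,1)[0],key=cv2.contourArea)
R=cv2.minAreaRect(c); w=ray(t,px(cv2.boxPoints(R),x0,y0),.008)
print('cover rect',R,w.round(4).tolist(),w.mean(0).round(4),np.linalg.norm(w-np.roll(w,1,0),axis=1).round(4))
h=(cl&(1-gray)); n,l,st,ce=cv2.connectedComponentsWithStats(h)
for i in range(1,n):
    if st[i,4]>60: p=px(ce[i],x0,y0); print('hole',p.round(1),st[i,2:5],ray(t,p,.0).round(4),ray(t,p,.008).round(4))
# fins: cloud
Z=P[y0:y1,x0:x1].reshape(-1,3); m=(Z[:,2]>.045); print('fins',m.sum(),Z[m].mean(0).round(4),Z[m].min(0),Z[m].max(0))
# cells
for nm,(u,v) in dict(c0=(424,172),c1=(420,204),c2=(399,232)).items():
    Z=P[v-9:v+10,u-9:u+10].reshape(-1,3); m=Z[:,2]>.02
    print(nm,m.sum(),Z[m].mean(0).round(4))
    x0,y0=u-9,v-9; a=up(x0,u+10,y0,v+10); g=a.mean(2)
    d=((a[:,:,0]-a[:,:,2])<0.25*a[:,:,0]+4).astype(np.uint8)
    n,l,st,ce=cv2.connectedComponentsWithStats(d); i=1+np.argmax(st[1:,4]); p=px(ce[i],x0,y0)
    print('  dark',p.round(2),st[i,:5],ray(t,p,.017).round(4))
```

```text
base rect ((261.6568298339844, 187.96243286132812), (390.2800598144531, 164.28001403808594), 16.260204315185547) [[0.4883, 0.1239, 0.022], [0.5514, 0.1073, 0.022], [0.5101, -0.0412, 0.022], [0.4475, -0.0239, 0.022]] ctr [0.4993 0.0416 0.022 ] [0.1533 0.0652 0.1541 0.0649]
brass [308.7 205.2] [  51   54 2044] [[0.5094 0.0721 0.0105]]
brass [318.4 208. ] [  51   52 2089] [[0.5009 0.0414 0.0105]]
brass [328. 211.] [  48   50 2005] [[0.4918 0.0107 0.0105]]
lug [308.1 193.3] [ 33  26 459] [[0.5482 0.0751 0.007 ]]
lug [335.1 201.5] [ 33  27 495] [[ 0.523  -0.0116  0.007 ]]
lug [301.6 215.3] [ 38  29 692] [[0.4771 0.094  0.007 ]]
lug [328.8 223.2] [ 36  30 688] [[0.4532 0.0077 0.007 ]]
cover rect ((259.8202819824219, 114.32763671875), (126.1952133178711, 390.6112976074219), 89.50178527832031) [[0.5148, 0.3693, 0.008], [0.5186, 0.2136, 0.008], [0.4681, 0.2115, 0.008], [0.4643, 0.3665, 0.008]] [0.4914 0.2902 0.008 ] [0.0506 0.1557 0.0505 0.155 ]
hole [256.8 208.2] [10 11 83] [[0.4986 0.2383 0.    ]] [[0.4976 0.2371 0.008 ]]
hole [260.1 210.1] [ 37  32 989] [[0.4925 0.2274 0.    ]] [[0.4915 0.2263 0.008 ]]
hole [220.1 210.6] [ 34  37 985] [[0.4891 0.3554 0.    ]] [[0.4881 0.3536 0.008 ]]
fins 149 [0.4887 0.2892 0.0549] [0.47329435 0.25942625 0.04501712] [0.50452321 0.31934223 0.06346592]
c0 26 [ 0.6219 -0.2908  0.0311]
  dark [423.38 170.57] [  51   45   39   39 1039] [[ 0.6255 -0.291   0.017 ]]
c1 26 [ 0.5194 -0.2755  0.0324]
  dark [419.18 202.74] [ 52  48  38  36 972] [[ 0.5218 -0.2766  0.017 ]]
c2 29 [ 0.4284 -0.2076  0.032 ]
  dark [397.62 231.13] [  44   51   42   35 1099] [[ 0.4309 -0.2083  0.017 ]]
```

View pics/m_base.png

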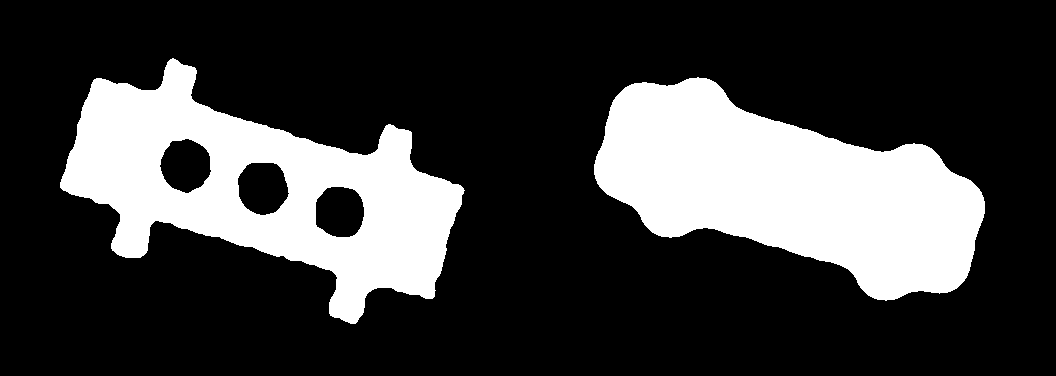

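View pics/m_cover.png

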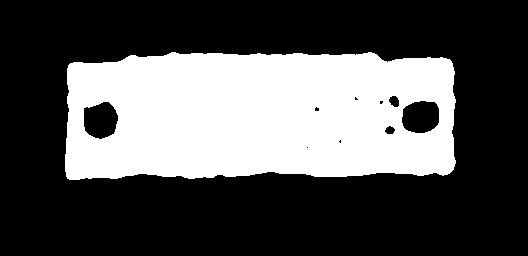

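Run:
```python
from h import *
t=dict(np.load('top0.npz'));s=dict(np.load('side0.npz'))
S=8
def seg(f,u0,u1,v0,v1,thr):
    a=cv2.resize(f['frame'][v0:v1,u0:u1].astype(np.float32),None,fx=S,fy=S,interpolation=cv2.INTER_CUBIC)
    d=((a[:,:,0]-a[:,:,2])<thr*a[:,:,0]).astype(np.uint8)
    n,l,st,ce=cv2.connectedComponentsWithStats(d); i=1+np.argmax(st[1:,4]); 
    b=(st[i,:4]/S).round(2)
    return (ce[i]+.5)/S-.5+[u0,v0], b+[u0,v0,0,0]
tops=[(424,172),(420,204),(399,232)]; sides=[(402,271),(362,274),(320,264)]
for (u,v),(a,b) in zip(tops,sides):
    pt,bt=seg(t,u-9,u+10,v-10,v+10,.3); ps,bs=seg(s,a-9,a+10,b-12,b+14,.3)
    # two-ray triangulation of centroid
    A=[];B=[]
    for f,p in((t,pt),(s,ps)):
        o=f['world_from_camera'][:3,3]; d=ray(f,p,0)[0]-o; d/=np.linalg.norm(d); M=np.eye(3)-np.outer(d,d); A.append(M);B.append(M@o)
    X=np.linalg.solve(A[0]+A[1],B[0]+B[1])
    print('top',pt.round(2),bt,'side',ps.round(2),bs,'tri',X.round(4),'t@.02',ray(t,pt,.02).round(4)[0],'s@.017',ray(s,ps,.017).round(4)[0], 'resid px',(proj(t,X)-pt).round(2),(proj(s,X)-ps).round(2))
# base features in side view: predicted vs image
c=np.array([.5002,.0413,.022]);y=np.array([.272,.962,0]);x=np.array([.962,-.272,0])
im=s['frame'][:,:,::-1].copy()
print('dowel tips side',proj(s,np.array([c+.064*y+[0,0,.032],c-.064*y+[0,0,.032]])).round(1),'wells',proj(s,np.array([c+k*y for k in(-.032,0,.032)])).round(1))
print('corners',proj(s,np.array([c+i*.025*x+j*.078*y for i in(-1,1) for j in(-1,1)])).round(1))
a=cv2.resize(im[195:240,300:345],(800,600)[1:]*2 if 0 else (600,600),interpolation=cv2.INTER_CUBIC)
k=600/45
for p in proj(s,np.array([c+i*.025*x+j*.078*y for i in(-1,1) for j in(-1,1)]+[c+k2*y for k2 in(-.032,0,.032)]+[c+.064*y+[0,0,.032],c-.064*y+[0,0,.032]])):
    cv2.circle(a,tuple(int(q) for q in ((p-[300,195]+.5)*k-.5)),4,(0,0,255),-1)
cv2.imwrite('pics/base_side.png',a)
```

```text
top [423.82 170.13] [422.38 168.62   3.75   4.  ] side [401.62 270.13] [399.75 264.62   5.38  12.75] tri [ 0.6252 -0.2913  0.0208] t@.02 [ 0.6263 -0.2918  0.02  ] s@.017 [ 0.6267 -0.2871  0.017 ] resid px [[-0.11  0.29]] [[ 0.38 -0.06]]
top [419.27 202.58] [417.62 201.12   4.38   4.12] side [361.85 273.08] [360.   267.62   5.12  12.75] tri [ 0.5218 -0.2762  0.0207] t@.02 [ 0.5218 -0.2763  0.02  ] s@.017 [ 0.5236 -0.272   0.017 ] resid px [[ 0.   -0.01]] [[-0.01  0.  ]]
top [397.63 231.09] [395.62 229.38   5.     4.25] side [320.43 262.63] [318.62 257.5    4.75  12.12] tri [ 0.4313 -0.208   0.0202] t@.02 [ 0.4308 -0.2079  0.02  ] s@.017 [ 0.4329 -0.204   0.017 ] resid px [[ 0.03 -0.17]] [[-0.2   0.03]]
dowel tips side [[321.1 194.8]
 [320.7 214.1]] wells [[320.7 217.7]
 [320.9 212.6]
 [321.  207.8]]
corners [[312.4 225.3]
 [313.9 201.1]
 [328.7 225.5]
 [328.4 201.2]]
```

View pics/base_side.png

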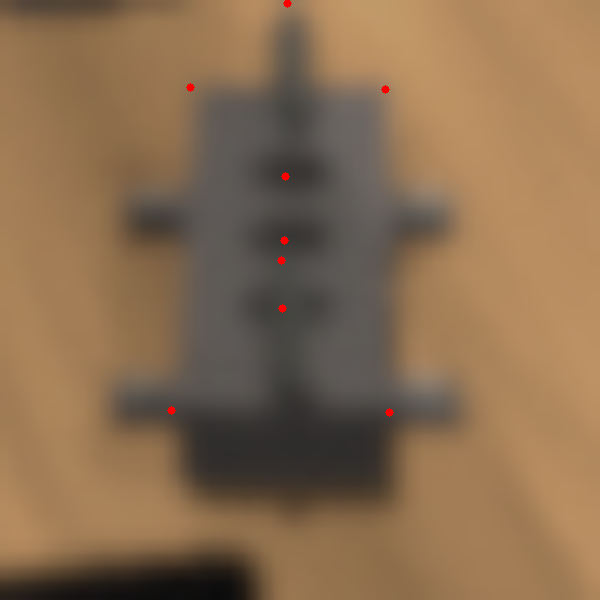

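{"op": "carry_out", "data": {
  "moves": [
    [[0,0,0.99,0,0,0,1],[0,0,0.99,0,0,0,1],[0,0,0.99,0,0,0,1],[0,0,0.99,0,0,0,1],[0,0,0.99,0,0,0,1],[0,0,0.99,0,0,0,1],[0,0,1,0,0,0,1],[0,0,0,0,0,0,1]]
  ]
}}

```text
time: 0.77
tool_pos: [0.2023, -0.5909, 0.2306]
tool_rot: [0.0, -0.603, 0.798, 0.001]
contact_force: [0.3, -0.6, -0.6]
gripper_width: 1.001
```

{"op": "carry_out", "data": {
  "moves": [
    [[0,0,0,-0.9,-0.24,0,1],[0,0,0,-0.9,-0.24,0,1],[0,0,0,-0.9,-0.24,0.2,1],[0,0,0,-0.9,-0.24,0.2,1],[0,0,0,-0.9,-0.24,0.3,1],[0,0,0,-0.9,-0.24,0.3,1],[0,0,0,-0.9,-0.24,0.3,1],[0,0,0,-0.9,-0.24,0.3,1]]
  ]
}}

```text
time: 1.43
tool_pos: [0.3552, -0.3333, 0.1666]
tool_rot: [0.0, -0.604, 0.797, -0.0]
contact_force: [1.0, 0.3, -0.5]
gripper_width: 0.999
```

{"op": "carry_out", "data": {
  "moves": [
    [[0,0,0,-0.9,-0.24,0.3,1],[0,0,0,-0.9,-0.24,0.3,1],[0,0,0,-0.9,-0.24,0.3,1],[0,0,0,-0.9,-0.24,0.3,1],[0,0,0,0,0,0,1],[0,0,0,0,0,0,1]]
  ]
}}

```text
time: 1.93
tool_pos: [0.4308, -0.205, 0.1181]
tool_rot: [-0.001, -0.606, 0.796, 0.001]
contact_force: [-0.9, -0.1, -0.3]
gripper_width: 1.001
```

```bash
cat >> h.py <<'E'
from scipy.spatial.transform import Rotation as Rn
def go(st,tgt,yaw=None):
    q=st['tool_rot'];R=Rn.from_quat([q[1],q[2],q[3],q[0]]).as_matrix()
    d=R.T@(np.array(tgt)-st['tool_pos'])
    psi=np.degrees(np.arctan2(R[1,0],R[0,0]))
    tilt=R.T@np.cross(R[:,2],[0,0,-1])
    print('pos',st['tool_pos'].round(4),'yaw',psi.round(2),'tilt deg tool',np.degrees(tilt).round(2),'F',st['contact_force'].round(1),'w',round(st['gripper_width'],3),'t',round(st['time'],2))
    print('tool mm',(d*1000).round(1),'shares total',(d/.04).round(3),'turn shares',None if yaw is None else round(-(yaw-psi)/5,2))
E
python3 - <<'E'
from h import *
from plant import state,grab_frame
st=state();go(st,[.431,-.208,.01],-105.8)
f=grab_frame('side');np.savez('side1.npz',**f);cv2.imwrite('pics/side1.png',f['frame'][:,:,::-1])
f=grab_frame('top');np.savez('top1.npz',**f);cv2.imwrite('pics/top1.png',f['frame'][:,:,::-1])
E
```

```text
pos [ 0.4308 -0.205   0.1181] yaw -105.47 tilt deg tool [0.14 0.03 0.  ] F [-0.9 -0.1 -0.3] w 1.001 t 1.93
tool mm [  2.9  -1.3 108.1] shares total [ 0.072 -0.032  2.701] turn shares 0.07
```

View pics/side1.png

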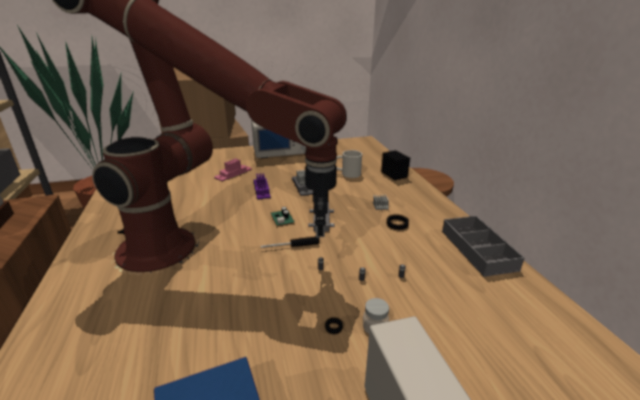

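{"op": "carry_out", "data": {
  "moves": [
    [[0,0,0,0.07,-0.03,0.7,1],[0,0,0,0,0,0.7,1],[0,0,0,0,0,0.7,1],[0,0,0,0,0,0.6,1],[0,0,0,0,0,0,1],[0,0,0,0,0,0,-0.3],[0,0,0,0,0,0,-0.6],[0,0,0,0,0,0,-1]]
  ]
}}

```text
time: 2.7
tool_pos: [0.4328, -0.2117, 0.0137]
tool_rot: [0.001, -0.603, 0.798, -0.002]
contact_force: [0.2, -0.1, 0.0]
gripper_width: 0.602
```

{"op": "carry_out", "data": {
  "moves": [
    [[0,0,0,0,0,0,-1],[0,0,0,0,0,0,-1],[0,0,0,0,0,0,-1]]
  ]
}}

```text
time: 2.95
tool_pos: [0.4322, -0.2106, 0.0127]
tool_rot: [0.0, -0.603, 0.798, -0.001]
contact_force: [0.7, -0.8, 1.9]
gripper_width: 0.172
```

{"op": "carry_out", "data": {
  "moves": [
    [[0,0,0,0,0,0,-1],[0,0,0,0,0,0,-1]]
  ]
}}

```text
time: 3.12
tool_pos: [0.4322, -0.2107, 0.0127]
tool_rot: [0.0, -0.603, 0.798, -0.001]
contact_force: [-1.8, -0.2, 6.4]
gripper_width: 0.171
```

Run:
```python
from h import *
from plant import state,grab_frame
st=state();go(st,[.431,-.208,.008],-15.8)
f=grab_frame('side');np.savez('side2.npz',**f);cv2.imwrite('pics/side2.png',cv2.resize(f['frame'][190:300,260:420,::-1],None,fx=5,fy=5,interpolation=2))
```

```text
pos [ 0.4322 -0.2107  0.0127] yaw -105.79 tilt deg tool [-0.11 -0.05 -0.  ] F [-1.8 -0.2  6.4] w 0.171 t 3.12
tool mm [-2.2  1.9  4.7] shares total [-0.056  0.048  0.118] turn shares -18.0
```

View pics/side2.png

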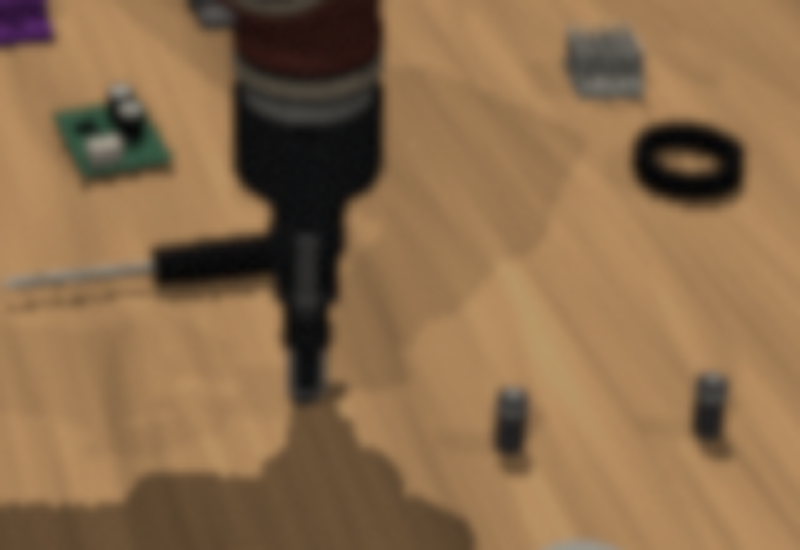

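{"op": "carry_out", "data": {
  "moves": [
    [[0,0,0,0,0,0,0.2],[0,0,0,0,0,0,0.2],[0,0,0,0,0,0,0.2],[0,0,-1,0,0,0,0.2],[0,0,-1,0,0,0,0.2],[0,0,-1,0,0,0,0.2],[0,0,-1,0,0,0,0.2],[0,0,-1,0,0,0,0.2]]
  ]
}}

```text
time: 3.83
tool_pos: [0.4309, -0.2097, 0.0108]
tool_rot: [0.0, 0.763, -0.646, -0.0]
contact_force: [-0.2, -0.5, -0.1]
gripper_width: 0.598
```

{"op": "carry_out", "data": {
  "moves": [
    [[0,0,-1,0,0,0,0.2],[0,0,-1,0,0,0,0.2],[0,0,-1,0,0,0,0.2],[0,0,-1,0,0,0,0.2],[0,0,-1,0,0,0,0.2],[0,0,-1,0,0,0,0.2],[0,0,-1,0,0,0,0.2],[0,0,-1,0,0,0,0.2]]
  ]
}}

```text
time: 4.5
tool_pos: [0.431, -0.2098, 0.0109]
tool_rot: [-0.0, 0.938, -0.347, -0.0]
contact_force: [-1.1, 0.5, 0.6]
gripper_width: 0.599
```

{"op": "carry_out", "data": {
  "moves": [
    [[0,0,-1,0,0,0,0.2],[0,0,-1,0,0,0,0.2],[0,0,-1,0,0,0,0.2],[0,0,-1,0,0,0,0.2],[0,0,-1,0,0,0,0.2],[0,0,0,0,0,0,0.2],[0,0,0,0,0,0,0.2]]
  ]
}}

```text
time: 5.08
tool_pos: [0.431, -0.2098, 0.011]
tool_rot: [-0.0, 0.99, -0.139, -0.0]
contact_force: [0.2, 0.0, 0.6]
gripper_width: 0.597
```

Run:
```python
from h import *
from plant import state,grab_frame
st=state();go(st,[.4322,-.2107,.014],-15.8)
f=grab_frame('side');np.savez('side3.npz',**f);cv2.imwrite('pics/side3.png',cv2.resize(f['frame'][190:300,260:420,::-1],None,fx=5,fy=5,interpolation=2))
```

```text
pos [ 0.431  -0.2098  0.011 ] yaw -15.93 tilt deg tool [-0.01  0.04  0.  ] F [0.2 0.  0.6] w 0.597 t 5.08
tool mm [ 1.3  0.5 -3. ] shares total [ 0.034  0.013 -0.076] turn shares -0.03
```

View pics/side3.png

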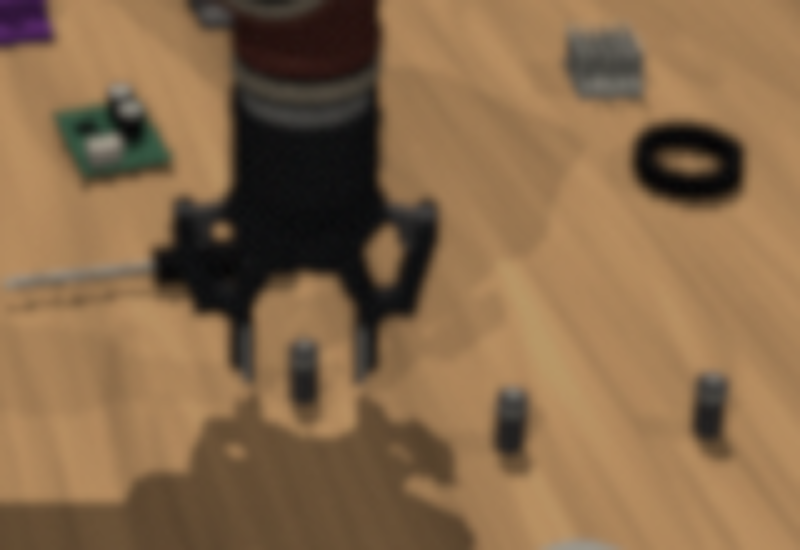

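{"op": "carry_out", "data": {
  "moves": [
    [[0,0,0,0,0,-0.07,0.2],[0,0,0,0,0,0,-0.3],[0,0,0,0,0,0,-0.6],[0,0,0,0,0,0,-1],[0,0,0,0,0,0,-1],[0,0,0,0,0,0,-1],[0,0,0,0,0,0,-1]]
  ]
}}

```text
time: 5.72
tool_pos: [0.4316, -0.2103, 0.0145]
tool_rot: [0.0, 0.99, -0.138, 0.0]
contact_force: [-0.4, 0.2, 3.2]
gripper_width: 0.171
```

{"op": "carry_out", "data": {
  "moves": [
    [[0,0,0,0,0,-0.5,-1],[0,0,0,0,0,-0.8,-1],[0,0,0,0,0,-0.8,-1],[0,0,0,0,0,0,-1],[0,0,0,0,0,0,-1]]
  ]
}}

```text
time: 6.13
tool_pos: [0.4326, -0.211, 0.1003]
tool_rot: [0.001, 0.99, -0.138, 0.002]
contact_force: [0.4, 1.1, -1.3]
gripper_width: 0.171
```

Run:
```python
from h import *
from plant import state,grab_frame
st=state();go(st,[.4915,.0105,.12],-15.8)
f=grab_frame('side');np.savez('side4.npz',**f);cv2.imwrite('pics/side4.png',cv2.resize(f['frame'][190:300,260:420,::-1],None,fx=5,fy=5,interpolation=2))
```

```text
pos [ 0.4326 -0.211   0.1003] yaw -15.81 tilt deg tool [ 0.09 -0.26 -0.  ] F [ 0.4  1.1 -1.3] w 0.171 t 6.13
tool mm [  -3.6 -229.1  -20. ] shares total [-0.091 -5.728 -0.501] turn shares -0.0
```

View pics/side4.png

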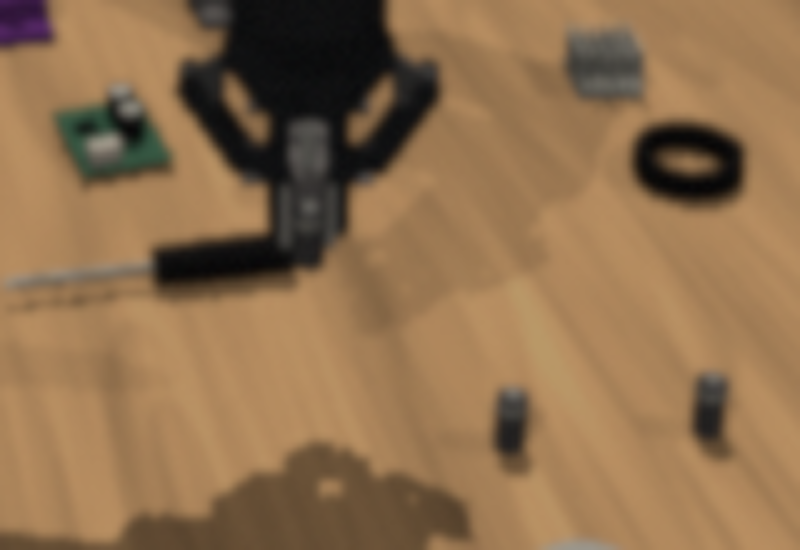

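{"op": "carry_out", "data": {
  "moves": [
    [[0,0,0,-0.09,-0.9,0,-1],[0,0,0,0,-0.92,0,-1],[0,0,0,0,-0.92,0,-1],[0,0,0,0,-0.92,0,-1],[0,0,0,0,-0.92,0,-1],[0,0,0,0,-0.92,0,-1],[0,0,0,0,-0.92,0,-1],[0,0,0,0,-0.9,0,-1]]
  ]
}}

```text
time: 6.85
tool_pos: [0.506, 0.0746, 0.0956]
tool_rot: [0.0, 0.991, -0.137, -0.002]
contact_force: [0.8, -0.0, -0.3]
gripper_width: 0.173
```

{"op": "carry_out", "data": {
  "moves": [
    [[0,0,0,0,0,0,-1],[0,0,0,0,0,0.5,-1],[0,0,0,0,0,0,-1],[0,0,0,0,0,0,-1]]
  ]
}}

```text
time: 7.18
tool_pos: [0.505, 0.0725, 0.0751]
tool_rot: [0.001, 0.99, -0.138, -0.003]
contact_force: [-0.4, -1.3, 0.2]
gripper_width: 0.169
```

Run:
```python
from h import *
from plant import state,grab_frame
st=state();go(st,[.5092,.0721,.05],-15.8)
for n,(u0,u1,v0,v1) in dict(side=(280,360,170,240),top=(280,360,180,240)).items():
    f=grab_frame(n);np.savez(n+'5.npz',**f);cv2.imwrite(f'pics/{n}5.png',cv2.resize(f['frame'][v0:v1,u0:u1,::-1],None,fx=8,fy=8,interpolation=2))
```

```text
pos [0.505  0.0725 0.0751] yaw -15.81 tilt deg tool [ 0.11  0.36 -0.  ] F [-0.4 -1.3  0.2] w 0.169 t 7.18
tool mm [ 4.3 -0.8 25.1] shares total [ 0.107 -0.021  0.627] turn shares -0.0
```

View pics/side5.png

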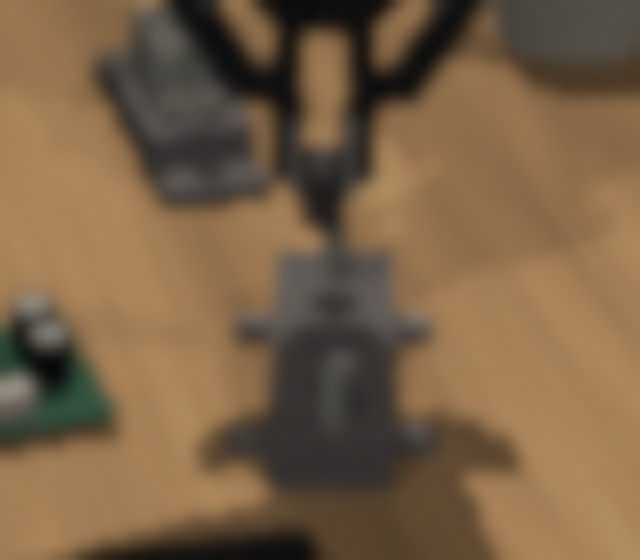

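View pics/top5.png

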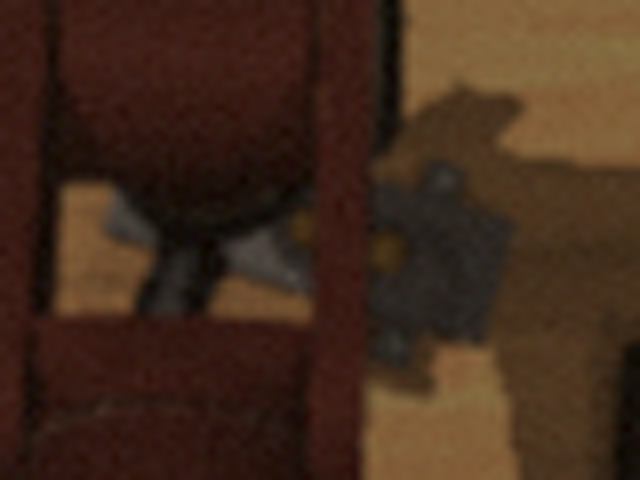

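Run:
```python
from h import *
s0=dict(np.load('side0.npz'));s5=dict(np.load('side5.npz'))
S=8
def up(f,u0,u1,v0,v1): return cv2.resize(f['frame'][v0:v1,u0:u1].astype(np.float32),None,fx=S,fy=S,interpolation=cv2.INTER_CUBIC)
u0,v0=300,190
def edges(f,v,half=20,uc=321):
    a=up(f,300,344,int(v)-3,int(v)+5); r=int((v-int(v)+3.5)*S); row=a[r-2:r+3].mean(0); sat=(row[:,0]-row[:,2])/row[:,0]
    g=sat<.5*(sat[:20].mean()+sat[-20:].mean()+2*sat[len(sat)//2-30:len(sat)//2+30].mean())/2
    x=np.where(g)[0]; return (x.min()+.5)/S-.5+300,(x.max()+.5)/S-.5+300
c=np.array([.5002,.0413,.022]);y=np.array([.272,.962,0]);x=np.array([.962,-.272,0])
for k in(-.06,-.05,-.01,0,.01,.055,.065,.07):
    p=proj(s0,np.array([c+k*y-.025*x,c+k*y+.025*x])); v=p[:,1].mean()
    e=edges(s0,v); print(k,'v',v.round(1),'img',np.round(e,2),'pred',p[:,0].round(2),'img-pred ctr',round(np.mean(e)-p[:,0].mean(),2))
st=np.array([.505,.0725,.0751])
for dz in(-.0145,-.008,0,.01):
    p=proj(s5,st+[0,0,dz])[0]; e=edges(s5,p[1]); print('cell dz',dz,p.round(2),'img',np.round(e,2),round(np.mean(e)-p[0],2))
```

```text
-0.06 v 222.3 img [312.94 328.94] pred [312.56 328.69] img-pred ctr 0.31
-0.05 v 220.6 img [313.31 328.56] pred [312.67 328.67] img-pred ctr 0.27
-0.01 v 214.2 img [313.69 328.81] pred [313.06 328.59] img-pred ctr 0.43
0 v 212.6 img [313.06 329.44] pred [313.16 328.57] img-pred ctr 0.39
0.01 v 211.1 img [309.94 332.69] pred [313.25 328.55] img-pred ctr 0.41
0.055 v 204.4 img [314.31 328.19] pred [313.65 328.47] img-pred ctr 0.19
0.065 v 203.0 img [314.56 328.06] pred [313.74 328.45] img-pred ctr 0.22
0.07 v 202.3 img [314.69 328.06] pred [313.78 328.44] img-pred ctr 0.26
cell dz -0.0145 [319.85 197.55] img [318.56 322.81] 0.84
cell dz -0.008 [319.85 195.79] img [318.06 321.81] 0.08
cell dz 0 [319.86 193.61] img [299.56 322.31] -8.92
cell dz 0.01 [319.87 190.86] img [299.56 324.44] -7.87
```

{"op": "carry_out", "data": {
  "moves": [
    [[0.02,0.07,0,0.11,-0.02,0,-1],[0,0,0,0,0,0.4,-1],[0,0,0,0,0,0.4,-1],[0,0,0,0,0,0,-1],[0,0,0,0,0,0,-1]]
  ]
}}

```text
time: 7.7
tool_pos: [0.5119, 0.0718, 0.0459]
tool_rot: [-0.0, 0.99, -0.138, 0.003]
contact_force: [0.5, 0.2, -0.9]
gripper_width: 0.172
```

Run:
```python
from h import *
from plant import state,grab_frame
st=state();go(st,[.5096,.0721,.0265],-15.8)
```

```text
pos [0.5119 0.0718 0.0459] yaw -15.85 tilt deg tool [-0.08 -0.28 -0.  ] F [ 0.5  0.2 -0.9] w 0.172 t 7.7
tool mm [-2.4  0.4 19.4] shares total [-0.059  0.01   0.484] turn shares -0.01
```

{"op": "carry_out", "data": {
  "moves": [
    [[0,0,0,0,0,0,-1],[0,0,0,0,0,0,-1]]
  ]
}}

```text
time: 7.87
tool_pos: [0.5133, 0.0721, 0.0475]
tool_rot: [-0.001, 0.99, -0.138, 0.004]
contact_force: [0.4, -0.1, 0.2]
gripper_width: 0.167
```

{"op": "carry_out", "data": {
  "moves": [
    [[0,0,0,0,0,0,-1]]
  ]
}}

```text
time: 7.95
tool_pos: [0.5132, 0.0722, 0.0474]
tool_rot: [-0.001, 0.99, -0.138, 0.004]
contact_force: [0.1, -0.8, 0.1]
gripper_width: 0.171
```

{"op": "carry_out", "data": {
  "moves": [
    [[0,0,0,0,0,0,-1]]
  ]
}}

```text
time: 8.03
tool_pos: [0.5129, 0.0722, 0.047]
tool_rot: [-0.001, 0.99, -0.138, 0.004]
contact_force: [-0.0, 0.4, 0.1]
gripper_width: 0.174
```

{"op": "carry_out", "data": {
  "moves": [
    [[0,0,0,0,0,0,-1],[0,0,0,0,0,0,-1],[0,0,0,0,0,0,-1],[0,0,0,0,0,0,-1]]
  ]
}}

```text
time: 8.37
tool_pos: [0.5122, 0.0723, 0.0461]
tool_rot: [-0.0, 0.991, -0.137, 0.003]
contact_force: [0.4, 0.4, -0.4]
gripper_width: 0.172
```

{"op": "carry_out", "data": {
  "moves": [
    [[0,0,0,0,0,0,-1],[0,0,0,0,0,0,-1],[0,0,0,0,0,0,-1],[0,0,0,0,0,0,-1]]
  ]
}}

```text
time: 8.7
tool_pos: [0.5122, 0.0723, 0.0461]
tool_rot: [-0.0, 0.991, -0.137, 0.003]
contact_force: [0.8, -0.3, -0.3]
gripper_width: 0.168
```

Run:
```python
from h import *
from plant import state,grab_frame
st=state();go(st,[.5096,.0721,.0405],-15.8)
```

```text
pos [0.5122 0.0723 0.0461] yaw -15.8 tilt deg tool [-0.1  -0.35  0.  ] F [ 0.8 -0.3 -0.3] w 0.168 t 8.7
tool mm [-2.5  0.9  5.6] shares total [-0.062  0.022  0.139] turn shares -0.0
```

{"op": "carry_out", "data": {
  "moves": [
    [[-0.02,-0.07,0,-0.06,0.02,0.14,-1],[0,0,0,0,0,0,-1],[0,0,0,0,0,0,-1],[0,0,0,0,0,0,-1],[0,0,0,0,0,0,-1],[0,0,0,0,0,0,-1],[0,0,0,0,0,0,-1]]
  ]
}}

```text
time: 9.28
tool_pos: [0.5099, 0.0722, 0.0406]
tool_rot: [-0.0, 0.991, -0.137, 0.0]
contact_force: [0.4, -0.0, 0.2]
gripper_width: 0.173
```

Run:
```python
from h import *
from plant import state,grab_frame
st=state();go(st,[.5096,.0721,.0265],-15.8)
f=grab_frame('side');np.savez('side6.npz',**f);cv2.imwrite('pics/side6.png',cv2.resize(f['frame'][170:240,280:360,::-1],None,fx=8,fy=8,interpolation=2))
```

```text
pos [0.5099 0.0722 0.0406] yaw -15.8 tilt deg tool [-0.   -0.01 -0.  ] F [ 0.4 -0.   0.2] w 0.173 t 9.28
tool mm [-0.2  0.1 14.1] shares total [-0.006  0.003  0.353] turn shares -0.0
```

View pics/side6.png

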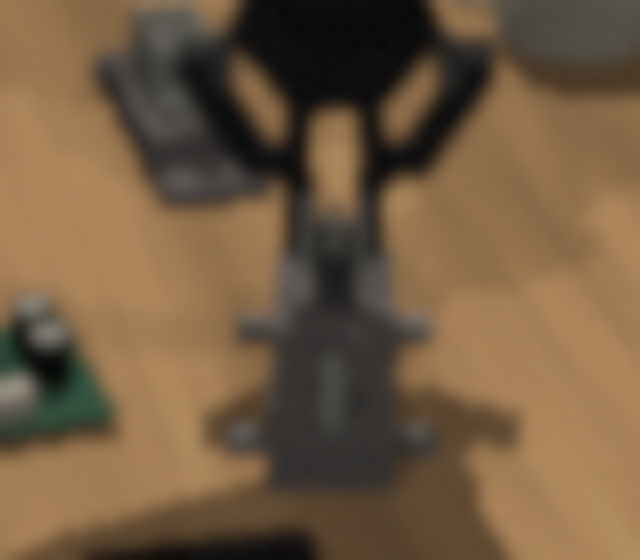

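{"op": "carry_out", "data": {
  "moves": [
    [[0,0,0,0,0,0.12,-1],[0,0,0,0,0,0.12,-1],[0,0,0,0,0,0,-1],[0,0,0,0,0,0,-1],[0,0,0,0,0,0,-1]]
  ]
}}

```text
time: 9.75
tool_pos: [0.5096, 0.0721, 0.0306]
tool_rot: [0.0, 0.991, -0.137, -0.0]
contact_force: [-0.7, 0.1, 0.1]
gripper_width: 0.166
```

{"op": "carry_out", "data": {
  "moves": [
    [[0,0,0,0,0,0.11,-1],[0,0,0,0,0,0,-1],[0,0,0,0,0,0,-1],[0,0,0,0,0,0,-1]]
  ]
}}

```text
time: 10.08
tool_pos: [0.5097, 0.0721, 0.0265]
tool_rot: [0.0, 0.991, -0.137, -0.0]
contact_force: [-0.2, -0.4, 0.1]
gripper_width: 0.17
```

{"op": "carry_out", "data": {
  "moves": [
    [[0,0,0,0,0,0,-0.2],[0,0,0,0,0,0,0.2],[0,0,0,0,0,0,0.2],[0,0,0,0,0,-0.2,0.2],[0,0,0,0,0,-0.8,0.2],[0,0,0,0,0,-1,0.2]]
  ]
}}

```text
time: 10.58
tool_pos: [0.5068, 0.0721, 0.1043]
tool_rot: [0.001, 0.99, -0.138, -0.004]
contact_force: [0.1, 0.5, -0.3]
gripper_width: 0.602
```

Run:
```python
from h import *
from plant import state,grab_frame
st=state();go(st,[.5223,-.2762,.10],-15.8);go(st,[.626,-.2917,.10],-15.8)
f=grab_frame('side');np.savez('side7.npz',**f);cv2.imwrite('pics/side7.png',cv2.resize(f['frame'][170:240,280:360,::-1],None,fx=8,fy=8,interpolation=2))
```

```text
pos [0.5068 0.0721 0.1043] yaw -15.81 tilt deg tool [0.12 0.43 0.  ] F [ 0.1  0.5 -0.3] w 0.602 t 10.58
tool mm [109.9 330.9   4.2] shares total [2.747 8.273 0.105] turn shares -0.0
pos [0.5068 0.0721 0.1043] yaw -15.81 tilt deg tool [0.12 0.43 0.  ] F [ 0.1  0.5 -0.3] w 0.602 t 10.58
tool mm [213.9 317.6   3.4] shares total [5.347 7.939 0.085] turn shares -0.0
```

View pics/side7.png

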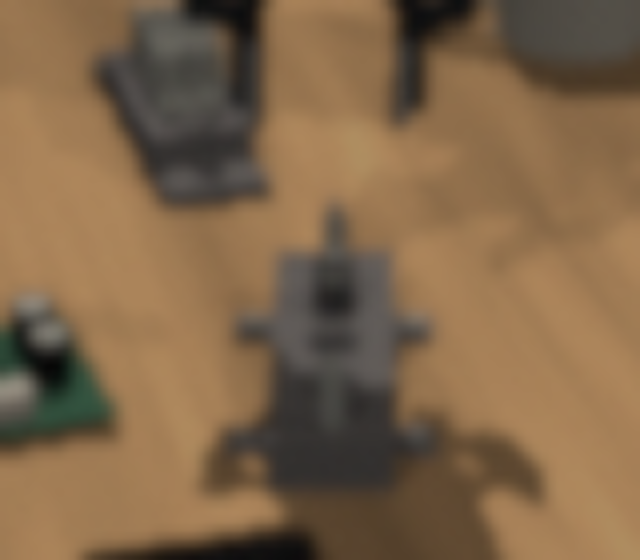

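{"op": "carry_out", "data": {
  "moves": [
    [[0,0,0,0.3,0.92,0,0.2],[0,0,0,0.3,0.92,0,0.2],[0,0,0,0.3,0.92,0,0.2],[0,0,0,0.3,0.92,0,0.2],[0,0,0,0.3,0.92,0,0.2],[0,0,0,0.3,0.92,0,0.2],[0,0,0,0.3,0.92,0,0.2],[0,0,0,0.3,0.92,0,0.2]]
  ]
}}

```text
time: 11.3
tool_pos: [0.522, -0.2394, 0.1075]
tool_rot: [0.0, 0.99, -0.138, 0.001]
contact_force: [0.5, -1.2, -0.4]
gripper_width: 0.6
```

{"op": "carry_out", "data": {
  "moves": [
    [[0,0,0,0.3,0.92,0.3,0.2],[0,0,0,0,0.06,0.6,0.2],[0,0,0,0,0,0,0.2],[0,0,0,0,0,0,0.2],[0,0,0,0,0,0,0.2],[0,0,0,0,0,0,0.2],[0,0,0,0,0,0,0.2],[0,0,0,0,0,0,0.2]]
  ]
}}

```text
time: 11.97
tool_pos: [0.5236, -0.2778, 0.0718]
tool_rot: [0.0, 0.991, -0.137, 0.001]
contact_force: [-0.2, 0.2, 0.2]
gripper_width: 0.598
```

Run:
```python
from h import *
from plant import state,grab_frame
st=state();go(st,[.5224,-.2785,.011],-15.8)
f=grab_frame('side');np.savez('side8.npz',**f);cv2.imwrite('pics/side8.png',cv2.resize(f['frame'][220:300,320:420,::-1],None,fx=7,fy=7,interpolation=2))
```

```text
pos [ 0.5236 -0.2778  0.0718] yaw -15.73 tilt deg tool [ 0.04 -0.11  0.  ] F [-0.2  0.2  0.2] w 0.598 t 11.97
tool mm [-1.1  0.9 60.8] shares total [-0.027  0.023  1.519] turn shares 0.01
```

View pics/side8.png

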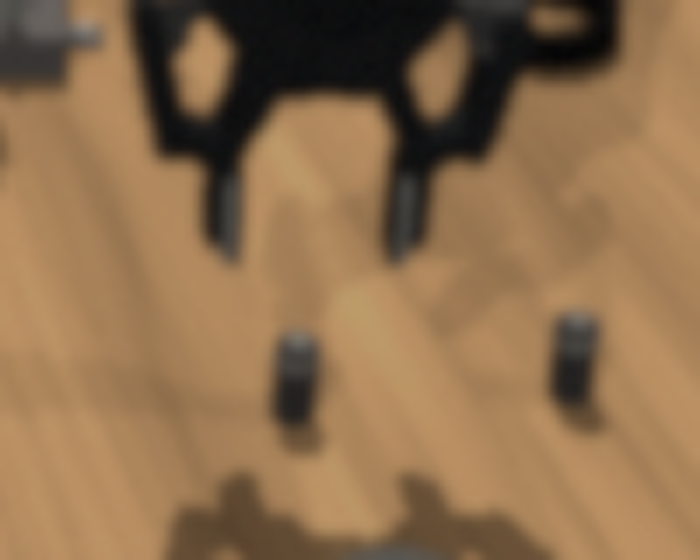

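{"op": "carry_out", "data": {
  "moves": [
    [[0,0,0,-0.03,0.02,0.5,0.2],[0,0,0,0,0,0.5,0.2],[0,0,0,0,0,0.5,0.2],[0,0,0,0,0,0,0.2],[0,0,0,0,0,0,0],[0,0,0,0,0,0,-0.3],[0,0,0,0,0,0,-0.6],[0,0,0,0,0,0,-1]]
  ]
}}

```text
time: 12.68
tool_pos: [0.5228, -0.2796, 0.0127]
tool_rot: [0.001, 0.991, -0.137, 0.002]
contact_force: [0.3, 0.1, 3.8]
gripper_width: 0.173
```

{"op": "carry_out", "data": {
  "moves": [
    [[0,0,0,0,0,0,-1],[0,0,0,0,0,0,-1],[0,0,0,0,0,0,-1]]
  ]
}}

```text
time: 12.93
tool_pos: [0.5228, -0.2796, 0.0126]
tool_rot: [0.001, 0.991, -0.137, 0.002]
contact_force: [-0.4, 0.9, 5.9]
gripper_width: 0.172
```

{"op": "carry_out", "data": {
  "moves": [
    [[0,0,0,0,0,0,0.2],[0,0,0,0,0,0,0.2],[0,0,0,0,0,0,0.2],[0,0,1,0,0,0,0.2],[0,0,1,0,0,0,0.2],[0,0,1,0,0,0,0.2],[0,0,1,0,0,0,0.2],[0,0,1,0,0,0,0.2]]
  ]
}}

```text
time: 13.6
tool_pos: [0.521, -0.2784, 0.01]
tool_rot: [-0.0, 0.937, -0.351, -0.0]
contact_force: [0.1, -0.4, 0.7]
gripper_width: 0.601
```

{"op": "carry_out", "data": {
  "moves": [
    [[0,0,1,0,0,0,0.2],[0,0,1,0,0,0,0.2],[0,0,1,0,0,0,0.2],[0,0,1,0,0,0,0.2],[0,0,1,0,0,0,0.2],[0,0,1,0,0,0,0.2],[0,0,1,0,0,0,0.2],[0,0,1,0,0,0,0.2]]
  ]
}}

```text
time: 14.27
tool_pos: [0.521, -0.2785, 0.01]
tool_rot: [0.0, 0.76, -0.65, -0.0]
contact_force: [0.0, 0.1, 1.5]
gripper_width: 0.601
```

{"op": "carry_out", "data": {
  "moves": [
    [[0,0,1,0,0,0,0.2],[0,0,1,0,0,0,0.2],[0,0,1,0,0,0,0.2],[0,0,1,0,0,0,0.2],[0,0,1,0,0,0,0.2],[0,0,0,0,0,-0.07,0.2],[0,0,0,0,0,0,0.2]]
  ]
}}

```text
time: 14.85
tool_pos: [0.5214, -0.2787, 0.0134]
tool_rot: [-0.0, -0.604, 0.797, -0.0]
contact_force: [0.4, 0.3, 0.0]
gripper_width: 0.603
```

Run:
```python
from h import *
from plant import state,grab_frame
st=state();go(st,[.5224,-.2785,.014],-105.8)
f=grab_frame('side');np.savez('side9.npz',**f);cv2.imwrite('pics/side9.png',cv2.resize(f['frame'][220:300,320:420,::-1],None,fx=7,fy=7,interpolation=2))
```

```text
pos [ 0.5214 -0.2787  0.0134] yaw -105.68 tilt deg tool [ 0. -0.  0.] F [0.4 0.3 0. ] w 0.603 t 14.85
tool mm [-0.5 -0.9 -0.6] shares total [-0.012 -0.022 -0.014] turn shares 0.02
```

View pics/side9.png

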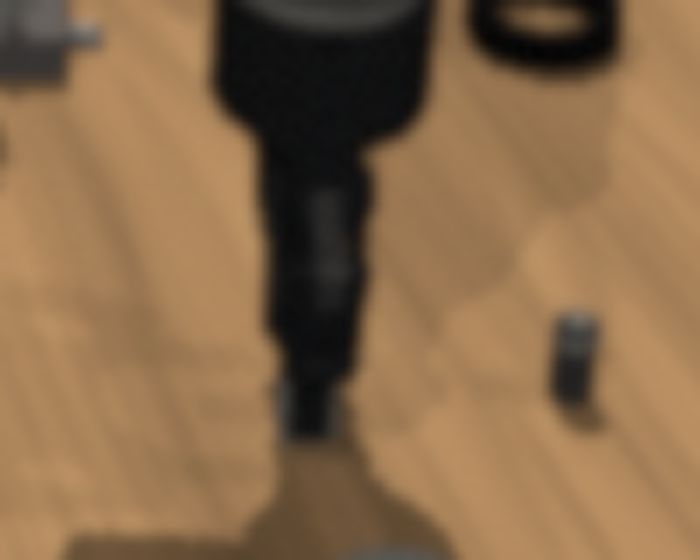

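{"op": "carry_out", "data": {
  "moves": [
    [[0,0,0,0,0,0,0],[0,0,0,0,0,0,-0.3],[0,0,0,0,0,0,-0.6],[0,0,0,0,0,0,-1],[0,0,0,0,0,0,-1],[0,0,0,0,0,0,-1],[0,0,0,0,0,0,-1]]
  ]
}}

```text
time: 15.48
tool_pos: [0.5216, -0.2788, 0.0134]
tool_rot: [0.0, -0.603, 0.798, -0.0]
contact_force: [0.7, -0.7, 1.5]
gripper_width: 0.167
```

{"op": "carry_out", "data": {
  "moves": [
    [[0,0,0,0,0,-0.5,-1],[0,0,0,0,0,-0.8,-1],[0,0,0,0,0,-0.8,-1],[0,0,-1,0,0,0,-1],[0,0,-1,0,0,0,-1],[0,0,-1,0,0,0,-1],[0,0,-1,0,0,0,-1],[0,0,-1,0,0,0,-1]]
  ]
}}

```text
time: 16.15
tool_pos: [0.5212, -0.2785, 0.097]
tool_rot: [0.0, 0.763, -0.646, -0.0]
contact_force: [-0.8, -0.7, -0.2]
gripper_width: 0.17
```

{"op": "carry_out", "data": {
  "moves": [
    [[0,0,-1,0,0,0,-1],[0,0,-1,0,0,0,-1],[0,0,-1,0,0,0,-1],[0,0,-1,0,0,0,-1],[0,0,-1,0,0,0,-1],[0,0,-1,0,0,0,-1],[0,0,-1,0,0,0,-1],[0,0,-1,0,0,0,-1]]
  ]
}}

```text
time: 16.82
tool_pos: [0.5212, -0.2785, 0.0969]
tool_rot: [-0.0, 0.938, -0.347, -0.0]
contact_force: [-0.1, -0.2, -1.3]
gripper_width: 0.174
```

{"op": "carry_out", "data": {
  "moves": [
    [[0,0,-1,0,0,0,-1],[0,0,-1,0,0,0,-1],[0,0,-1,0,0,0,-1],[0,0,-1,0,0,0,-1],[0,0,-1,0,0,0,-1],[0,0,0,0,0,0,-1],[0,0,0,0,0,0,-1]]
  ]
}}

```text
time: 17.4
tool_pos: [0.5212, -0.2786, 0.097]
tool_rot: [-0.0, 0.99, -0.139, -0.0]
contact_force: [0.3, -0.1, 0.3]
gripper_width: 0.172
```

Run:
```python
from h import *
from plant import state,grab_frame
st=state();go(st,[.5009,.0413,.10],-15.8)
```

```text
pos [ 0.5212 -0.2786  0.097 ] yaw -15.93 tilt deg tool [-0.01  0.03 -0.  ] F [ 0.3 -0.1  0.3] w 0.172 t 17.4
tool mm [-107.3 -302.    -2.9] shares total [-2.683 -7.55  -0.073] turn shares -0.03
```

{"op": "carry_out", "data": {
  "moves": [
    [[0,0,0,-0.33,-0.94,0,-1],[0,0,0,-0.33,-0.94,0,-1],[0,0,0,-0.33,-0.94,0,-1],[0,0,0,-0.33,-0.94,0,-1],[0,0,0,-0.34,-0.94,0,-1],[0,0,0,-0.34,-0.94,0,-1],[0,0,0,-0.34,-0.94,0,-1],[0,0,0,-0.34,-0.94,0,-1]]
  ]
}}

```text
time: 18.07
tool_pos: [0.4997, 0.0417, 0.0974]
tool_rot: [-0.0, 0.99, -0.139, 0.0]
contact_force: [0.8, 0.6, -0.8]
gripper_width: 0.169
```

{"op": "carry_out", "data": {
  "moves": [
    [[0,0,0,0,0,0,-1],[0,0,0,0,0,0.5,-1],[0,0,0,0,0,0.5,-1],[0,0,0,0,0,0,-1],[0,0,0,0,0,0,-1],[0,0,0,0,0,0,-1],[0,0,0,0,0,0,-1],[0,0,0,0,0,0,-1]]
  ]
}}

```text
time: 18.73
tool_pos: [0.5013, 0.0395, 0.0587]
tool_rot: [-0.0, 0.99, -0.138, 0.001]
contact_force: [0.7, -0.9, -0.0]
gripper_width: 0.17
```

Run:
```python
from h import *
from plant import state,grab_frame
st=state();go(st,[.5005,.0400,.040],-15.8)
```

```text
pos [0.5013 0.0395 0.0587] yaw -15.85 tilt deg tool [-0.03 -0.13  0.  ] F [ 0.7 -0.9 -0. ] w 0.17 t 18.73
tool mm [-0.9 -0.2 18.7] shares total [-0.022 -0.006  0.467] turn shares -0.01
```

{"op": "carry_out", "data": {
  "moves": [
    [[0,0,0,-0.02,-0.01,0.25,-1],[0,0,0,0,0,0.22,-1],[0,0,0,0,0,0,-1],[0,0,0,0,0,0,-1],[0,0,0,0,0,0,-1],[0,0,0,0,0,0,-1],[0,0,0,0,0,0,-1]]
  ]
}}

```text
time: 19.32
tool_pos: [0.4998, 0.0405, 0.0388]
tool_rot: [-0.0, 0.991, -0.137, 0.0]
contact_force: [-0.1, -0.6, -0.3]
gripper_width: 0.168
```

Run:
```python
from h import *
from plant import state,grab_frame
st=state();go(st,[.5005,.0400,.030],-15.8)
f=grab_frame('side');np.savez('side10.npz',**f);cv2.imwrite('pics/side10.png',cv2.resize(f['frame'][170:240,280:360,::-1],None,fx=8,fy=8,interpolation=2))
```

```text
pos [0.4998 0.0405 0.0388] yaw -15.8 tilt deg tool [-0.01 -0.03  0.  ] F [-0.1 -0.6 -0.3] w 0.168 t 19.32
tool mm [0.8 0.3 8.8] shares total [0.019 0.009 0.22 ] turn shares -0.0
```

View pics/side10.png

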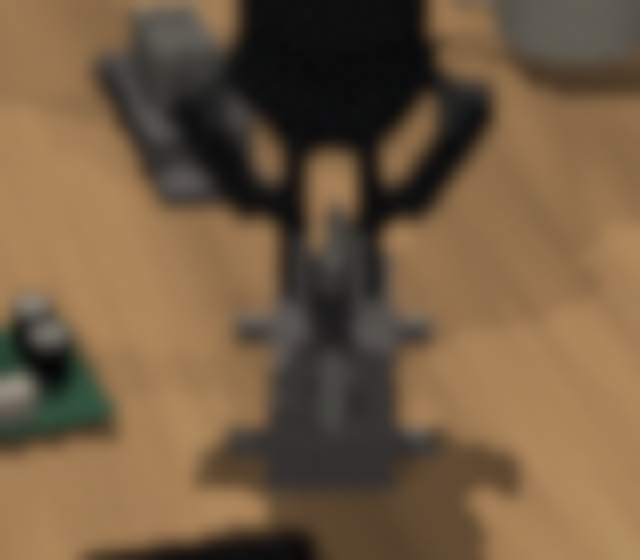

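Slightly off in x; correct it by 0.8 mm and descend into the well.

{"op": "carry_out", "data": {
  "moves": [
    [[0,0,0,0.02,0.01,0,-1],[0,0,0,0,0,0.11,-1],[0,0,0,0,0,0.11,-1],[0,0,0,0,0,0,-1],[0,0,0,0,0,0,-1],[0,0,0,0,0,0,-1]]
  ]
}}

```text
time: 19.87
tool_pos: [0.5, 0.0399, 0.0295]
tool_rot: [0.0, 0.991, -0.137, -0.0]
contact_force: [-0.5, 0.1, -0.6]
gripper_width: 0.17
```

{"op": "carry_out", "data": {
  "moves": [
    [[0,0,0,0,0,0.1,-1],[0,0,0,0,0,0,-1],[0,0,0,0,0,0,-1],[0,0,0,0,0,0,-1]]
  ]
}}

```text
time: 20.2
tool_pos: [0.5001, 0.0399, 0.0256]
tool_rot: [0.0, 0.991, -0.137, -0.0]
contact_force: [0.3, 0.3, 0.4]
gripper_width: 0.168
```

{"op": "carry_out", "data": {
  "moves": [
    [[0,0,0,0,0,0,-0.2],[0,0,0,0,0,0,0.2],[0,0,0,0,0,0,0.2],[0,0,0,0,0,-0.2,0.2],[0,0,0,0,0,-0.8,0.2],[0,0,0,0,0,-1,0.2]]
  ]
}}

```text
time: 20.7
tool_pos: [0.4972, 0.0401, 0.1036]
tool_rot: [0.0, 0.99, -0.137, -0.004]
contact_force: [1.3, 0.5, -0.4]
gripper_width: 0.601
```

Run:
```python
from h import *
from plant import state,grab_frame
st=state();go(st,[.6265,-.294,.07],-15.8)
f=grab_frame('side');np.savez('side11.npz',**f);cv2.imwrite('pics/side11.png',cv2.resize(f['frame'][170:240,280:360,::-1],None,fx=8,fy=8,interpolation=2))
```

```text
pos [0.4972 0.0401 0.1036] yaw -15.81 tilt deg tool [ 0.09  0.44 -0.  ] F [ 1.3  0.5 -0.4] w 0.601 t 20.7
tool mm [215.7 286.2  32.4] shares total [5.391 7.155 0.809] turn shares -0.0
```

View pics/side11.png

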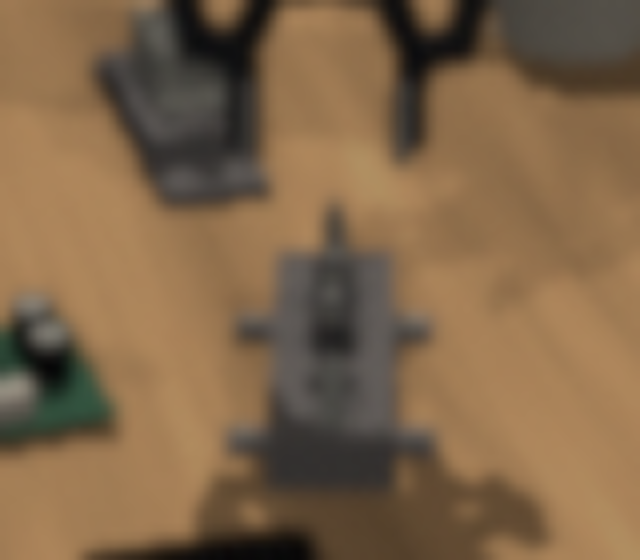

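{"op": "carry_out", "data": {
  "moves": [
    [[0,0,0,0.53,0.72,0,0.2],[0,0,0,0.53,0.72,0,0.2],[0,0,0,0.53,0.72,0,0.2],[0,0,0,0.53,0.72,0,0.2],[0,0,0,0.53,0.72,0,0.2],[0,0,0,0.53,0.72,0,0.2],[0,0,0,0.53,0.72,0,0.2],[0,0,0,0.53,0.72,0,0.2]]
  ]
}}

```text
time: 21.42
tool_pos: [0.6013, -0.2299, 0.1064]
tool_rot: [0.0, 0.99, -0.138, 0.0]
contact_force: [0.5, -0.2, 0.8]
gripper_width: 0.602
```

{"op": "carry_out", "data": {
  "moves": [
    [[0,0,0,0.53,0.72,0.2,0.2],[0,0,0,0.53,0.7,0.6,0.2],[0,0,0,0,0,0,0.2],[0,0,0,0,0,0,0.2],[0,0,0,0,0,0,0.2],[0,0,0,0,0,0,0.2],[0,0,0,0,0,0,0.2]]
  ]
}}

```text
time: 22.0
tool_pos: [0.6264, -0.2927, 0.0763]
tool_rot: [0.0, 0.991, -0.137, 0.001]
contact_force: [-0.4, 0.3, -0.0]
gripper_width: 0.598
```

Run:
```python
from h import *
from plant import state,grab_frame
st=state();go(st,[.6268,-.2945,.011],-15.8)
f=grab_frame('side');np.savez('side12.npz',**f);cv2.imwrite('pics/side12.png',cv2.resize(f['frame'][220:300,350:450,::-1],None,fx=7,fy=7,interpolation=2))
```

```text
pos [ 0.6264 -0.2927  0.0763] yaw -15.73 tilt deg tool [ 0.03 -0.15  0.  ] F [-0.4  0.3 -0. ] w 0.598 t 22.0
tool mm [ 0.7  1.6 65.3] shares total [0.017 0.041 1.631] turn shares 0.01
```

View pics/side12.png

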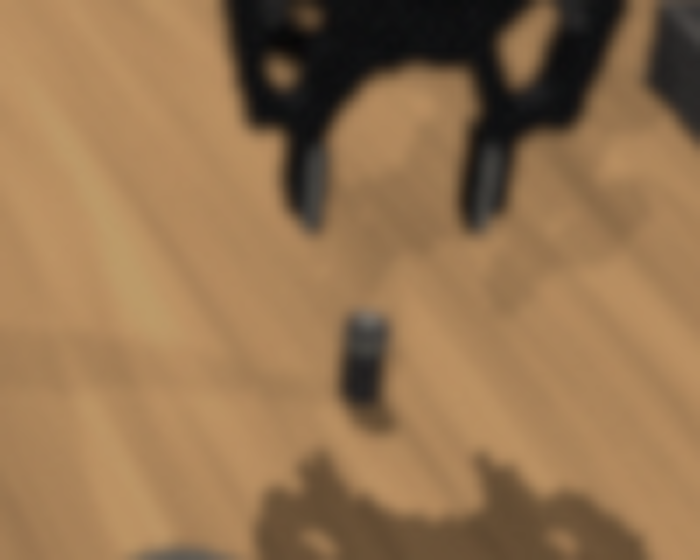

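{"op": "carry_out", "data": {
  "moves": [
    [[0,0,0,0.02,0.04,0.54,0.2],[0,0,0,0,0,0.54,0.2],[0,0,0,0,0,0.54,0.2],[0,0,0,0,0,0,0.2],[0,0,0,0,0,0,0],[0,0,0,0,0,0,-0.3],[0,0,0,0,0,0,-0.6],[0,0,0,0,0,0,-1]]
  ]
}}

```text
time: 22.72
tool_pos: [0.6277, -0.2961, 0.0123]
tool_rot: [0.001, 0.991, -0.137, 0.002]
contact_force: [0.3, 0.4, 5.0]
gripper_width: 0.175
```

{"op": "carry_out", "data": {
  "moves": [
    [[0,0,0,0,0,0,-1],[0,0,0,0,0,0,-1],[0,0,0,0,0,0,-1]]
  ]
}}

```text
time: 22.97
tool_pos: [0.6277, -0.2961, 0.0122]
tool_rot: [0.001, 0.991, -0.137, 0.002]
contact_force: [-1.1, 1.2, 6.5]
gripper_width: 0.173
```

{"op": "carry_out", "data": {
  "moves": [
    [[0,0,0,0,0,0,0.2],[0,0,0,0,0,0,0.2],[0,0,0,0,0,0,0.2],[0,0,1,0,0,0,0.2],[0,0,1,0,0,0,0.2],[0,0,1,0,0,0,0.2],[0,0,1,0,0,0,0.2],[0,0,1,0,0,0,0.2]]
  ]
}}

```text
time: 23.63
tool_pos: [0.6256, -0.295, 0.0087]
tool_rot: [-0.0, 0.937, -0.351, -0.001]
contact_force: [-0.9, 0.4, -0.2]
gripper_width: 0.598
```

{"op": "carry_out", "data": {
  "moves": [
    [[0,0,1,0,0,0,0.2],[0,0,1,0,0,0,0.2],[0,0,1,0,0,0,0.2],[0,0,1,0,0,0,0.2],[0,0,1,0,0,0,0.2],[0,0,1,0,0,0,0.2],[0,0,1,0,0,0,0.2],[0,0,1,0,0,0,0.2]]
  ]
}}

```text
time: 24.3
tool_pos: [0.6256, -0.2951, 0.0087]
tool_rot: [0.0, 0.76, -0.65, -0.001]
contact_force: [-0.3, -0.4, -0.6]
gripper_width: 0.597
```

{"op": "carry_out", "data": {
  "moves": [
    [[0,0,1,0,0,0,0.2],[0,0,1,0,0,0,0.2],[0,0,1,0,0,0,0.2],[0,0,1,0,0,0,0.2],[0,0,1,0,0,0,0.2],[0,0,0,0,0,-0.07,0.2],[0,0,0,0,0,0,0.2]]
  ]
}}

```text
time: 24.88
tool_pos: [0.626, -0.2953, 0.0123]
tool_rot: [-0.0, -0.604, 0.797, -0.0]
contact_force: [0.9, 0.0, 0.1]
gripper_width: 0.598
```

Run:
```python
from h import *
from plant import state,grab_frame
st=state();go(st,[.6268,-.2945,.014],-105.8)
f=grab_frame('side');np.savez('side13.npz',**f);cv2.imwrite('pics/side13.png',cv2.resize(f['frame'][220:300,350:450,::-1],None,fx=7,fy=7,interpolation=2))
```

```text
pos [ 0.626  -0.2953  0.0123] yaw -105.68 tilt deg tool [ 0. -0.  0.] F [0.9 0.  0.1] w 0.598 t 24.88
tool mm [-1.  -0.5 -1.7] shares total [-0.024 -0.013 -0.042] turn shares 0.02
```

View pics/side13.png

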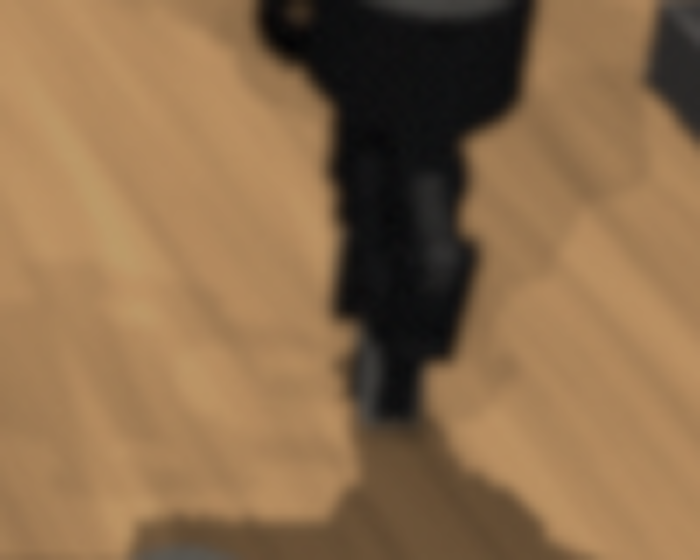

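{"op": "carry_out", "data": {
  "moves": [
    [[0,0,0.02,0,-0.04,-0.04,0.2],[0,0,0,0,0,0,0],[0,0,0,0,0,0,-0.3],[0,0,0,0,0,0,-0.6],[0,0,0,0,0,0,-1],[0,0,0,0,0,0,-1],[0,0,0,0,0,0,-1],[0,0,0,0,0,0,-1]]
  ]
}}

```text
time: 25.6
tool_pos: [0.6278, -0.2958, 0.014]
tool_rot: [0.0, -0.603, 0.798, -0.0]
contact_force: [0.6, -0.3, 0.3]
gripper_width: 0.17
```

{"op": "carry_out", "data": {
  "moves": [
    [[0,0,0,0,0,-0.5,-1],[0,0,0,0,0,-0.8,-1],[0,0,0,0,0,-0.8,-1],[0,0,-1,0,0,0,-1],[0,0,-1,0,0,0,-1],[0,0,-1,0,0,0,-1],[0,0,-1,0,0,0,-1],[0,0,-1,0,0,0,-1]]
  ]
}}

```text
time: 26.27
tool_pos: [0.6272, -0.2955, 0.0974]
tool_rot: [0.0, 0.762, -0.647, -0.0]
contact_force: [0.3, 0.8, -0.2]
gripper_width: 0.172
```

{"op": "carry_out", "data": {
  "moves": [
    [[0,0,-1,0,0,0,-1],[0,0,-1,0,0,0,-1],[0,0,-1,0,0,0,-1],[0,0,-1,0,0,0,-1],[0,0,-1,0,0,0,-1],[0,0,-1,0,0,0,-1],[0,0,-1,0,0,0,-1],[0,0,-1,0,0,0,-1]]
  ]
}}

```text
time: 26.93
tool_pos: [0.6272, -0.2955, 0.0972]
tool_rot: [-0.0, 0.938, -0.347, -0.0]
contact_force: [-0.6, 0.3, 0.0]
gripper_width: 0.174
```

{"op": "carry_out", "data": {
  "moves": [
    [[0,0,-1,0,0,0,-1],[0,0,-1,0,0,0,-1],[0,0,-1,0,0,0,-1],[0,0,-1,0,0,0,-1],[0,0,-1,0,0,0,-1],[0,0,0,0,0,0,-1],[0,0,0,0,0,0,-1]]
  ]
}}

```text
time: 27.52
tool_pos: [0.6273, -0.2955, 0.0974]
tool_rot: [-0.0, 0.99, -0.139, -0.0]
contact_force: [-0.2, -0.0, -0.3]
gripper_width: 0.173
```

Run:
```python
from h import *
from plant import state,grab_frame
st=state();go(st,[.4922,.0105,.10],-15.8)
```

```text
pos [ 0.6273 -0.2955  0.0974] yaw -16.03 tilt deg tool [-0.01  0.04 -0.  ] F [-0.2 -0.  -0.3] w 0.173 t 27.52
tool mm [-214.4 -256.8   -2.4] shares total [-5.36  -6.42  -0.061] turn shares -0.05
```

{"op": "carry_out", "data": {
  "moves": [
    [[0,0,-0.05,-0.6,-0.71,0,-1],[0,0,0,-0.6,-0.71,0,-1],[0,0,0,-0.6,-0.71,0,-1],[0,0,0,-0.6,-0.71,0,-1],[0,0,0,-0.6,-0.71,0,-1],[0,0,0,-0.6,-0.71,0,-1],[0,0,0,-0.6,-0.71,0,-1],[0,0,0,-0.6,-0.71,0,-1]]
  ]
}}

```text
time: 28.18
tool_pos: [0.5031, -0.0236, 0.0977]
tool_rot: [-0.0, 0.991, -0.137, 0.0]
contact_force: [-0.3, 0.5, 0.2]
gripper_width: 0.173
```

{"op": "carry_out", "data": {
  "moves": [
    [[0,0,0,-0.56,-0.74,0,-1],[0,0,0,0,0,0.5,-1],[0,0,0,0,0,0.5,-1],[0,0,0,0,0,0.2,-1],[0,0,0,0,0,0,-1],[0,0,0,0,0,0,-1],[0,0,0,0,0,0,-1],[0,0,0,0,0,0,-1]]
  ]
}}

```text
time: 28.85
tool_pos: [0.4918, 0.009, 0.0511]
tool_rot: [-0.0, 0.991, -0.137, 0.001]
contact_force: [0.1, 0.7, -0.6]
gripper_width: 0.175
```

Run:
```python
from h import *
from plant import state,grab_frame
st=state();go(st,[.4922,.0105,.040],-15.8)
```

```text
pos [0.4918 0.009  0.0511] yaw -15.72 tilt deg tool [-0.02 -0.13  0.  ] F [ 0.1  0.7 -0.6] w 0.175 t 28.85
tool mm [-0.  -1.6 11.1] shares total [-0.    -0.039  0.278] turn shares 0.02
```

{"op": "carry_out", "data": {
  "moves": [
    [[0,0,0.01,0.01,-0.04,0.14,-1],[0,0,0,0,0,0.14,-1],[0,0,0,0,0,0,-1],[0,0,0,0,0,0,-1],[0,0,0,0,0,0,-1],[0,0,0,0,0,0,-1],[0,0,0,0,0,0,-1]]
  ]
}}

```text
time: 29.43
tool_pos: [0.4915, 0.0109, 0.0387]
tool_rot: [-0.0, 0.991, -0.137, 0.0]
contact_force: [0.7, -0.2, -0.9]
gripper_width: 0.17
```

Run:
```python
from h import *
from plant import state,grab_frame
st=state();go(st,[.4922,.0105,.030],-15.8)
```

```text
pos [0.4915 0.0109 0.0387] yaw -15.7 tilt deg tool [-0.   -0.02 -0.  ] F [ 0.7 -0.2 -0.9] w 0.17 t 29.43
tool mm [0.8 0.2 8.7] shares total [0.019 0.006 0.219] turn shares 0.02
```

{"op": "carry_out", "data": {
  "moves": [
    [[0,0,0.02,0.02,0.01,0,-1],[0,0,0,0,0,0.11,-1],[0,0,0,0,0,0.11,-1],[0,0,0,0,0,0,-1],[0,0,0,0,0,0,-1],[0,0,0,0,0,0,-1]]
  ]
}}

```text
time: 29.93
tool_pos: [0.4919, 0.0104, 0.0296]
tool_rot: [0.0, 0.991, -0.137, -0.0]
contact_force: [0.7, 0.5, -0.9]
gripper_width: 0.172
```

{"op": "carry_out", "data": {
  "moves": [
    [[0,0,0,0,0,0.09,-1],[0,0,0,0,0,0,-1],[0,0,0,0,0,0,-1],[0,0,0,0,0,0,-1]]
  ]
}}

```text
time: 30.27
tool_pos: [0.492, 0.0103, 0.0261]
tool_rot: [-0.0, 0.991, -0.137, -0.0]
contact_force: [0.7, 0.7, -0.6]
gripper_width: 0.169
```

{"op": "carry_out", "data": {
  "moves": [
    [[0,0,0,0,0,0,-0.2],[0,0,0,0,0,0,0.2],[0,0,0,0,0,0,0.2],[0,0,0,0,0,-0.2,0.2],[0,0,0,0,0,-0.8,0.2],[0,0,0,0,0,-1,0.2],[0,0,0,0,0,-0.5,0.6]]
  ]
}}

```text
time: 30.85
tool_pos: [0.4939, 0.0101, 0.1311]
tool_rot: [-0.0, 0.991, -0.137, 0.003]
contact_force: [1.1, -0.4, 0.6]
gripper_width: 0.725
```

{"op": "carry_out", "data": {
  "moves": [
    [[0,0,-0.86,0,0,0,0.6],[0,0,-0.86,0,0,0,0.6],[0,0,-0.87,0,0,0,0.6],[0,0,-0.87,0,0,0,0.6]]
  ]
}}

```text
time: 31.18
tool_pos: [0.4923, 0.0103, 0.1272]
tool_rot: [0.0, 1.0, 0.015, 0.001]
contact_force: [0.2, 0.4, -0.6]
gripper_width: 0.797
```

{"op": "carry_out", "data": {
  "moves": [
    [[0,0,0,0.02,-0.9,0,0.6],[0,0,0,0.02,-0.9,0,0.6],[0,0,0,0.02,-0.9,0,0.6],[0,0,0,0.02,-0.9,0,0.6],[0,0,0,0.02,-0.9,0,0.6],[0,0,0,0.02,-0.9,0,0.6],[0,0,0,0.02,-0.9,0,0.6],[0,0,0,0.02,-0.7,0,0.6]]
  ]
}}

```text
time: 31.85
tool_pos: [0.4908, 0.2931, 0.1271]
tool_rot: [-0.0, 1.0, 0.014, 0.0]
contact_force: [0.5, 0.3, -0.1]
gripper_width: 0.802
```

{"op": "carry_out", "data": {
  "moves": [
    [[0,0,0,0,0,0,0.6],[0,0,0,0,0,0,0.6],[0,0,0,0,0,0,0.6],[0,0,0,0,0,0,0.6],[0,0,0,0,0,0,0.6],[0,0,0,0,0,0,0.6]]
  ]
}}

```text
time: 32.35
tool_pos: [0.4913, 0.2894, 0.1263]
tool_rot: [0.0, 1.0, 0.012, 0.0]
contact_force: [-0.1, -0.0, 0.7]
gripper_width: 0.802
```

Run:
```python
from h import *
from plant import state,grab_frame
st=state();go(st,[.491,.2906,.0275],1.45)
for n,(u0,u1,v0,v1) in dict(side=(260,360,160,240),top=(200,360,160,260)).items():
    f=grab_frame(n);np.savez(n+'14.npz',**f);cv2.imwrite(f'pics/{n}14.png',cv2.resize(f['frame'][v0:v1,u0:u1,::-1],None,fx=5 if n=='top' else 7,fy=5 if n=='top' else 7,interpolation=2))
```

```text
pos [0.4913 0.2894 0.1263] yaw 1.41 tilt deg tool [ 0.01 -0.    0.  ] F [-0.1 -0.   0.7] w 0.802 t 32.35
tool mm [-0.3 -1.2 98.8] shares total [-0.008 -0.03   2.469] turn shares -0.01
```

View pics/side14.png

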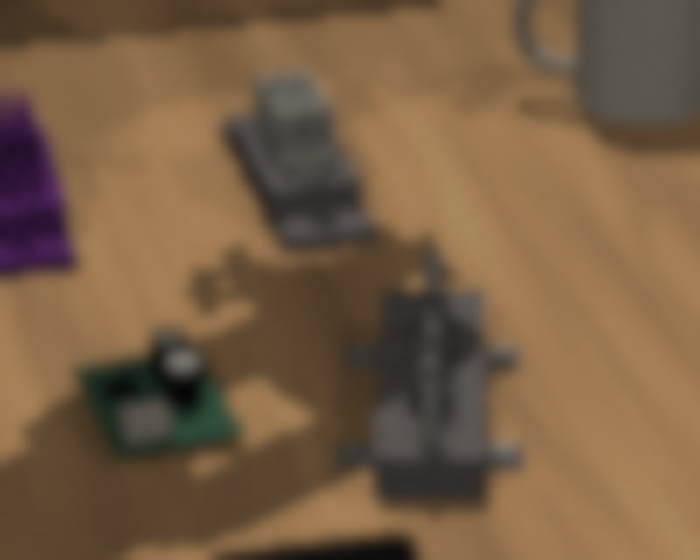

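View pics/top14.png

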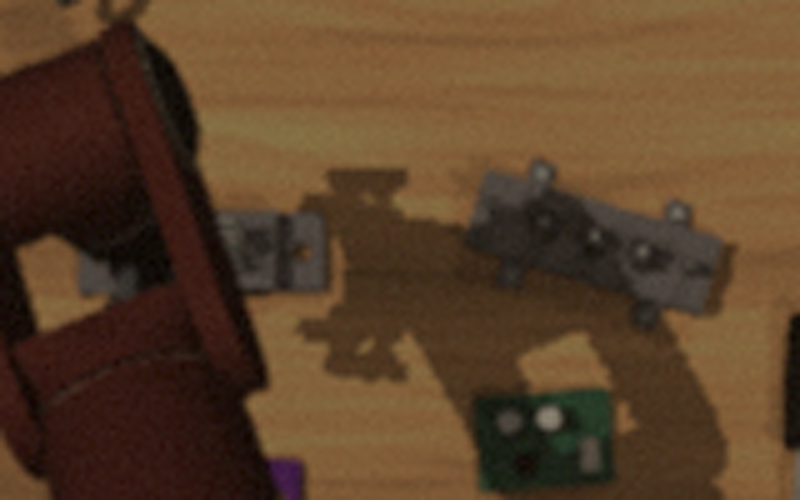

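{"op": "carry_out", "data": {
  "moves": [
    [[0,0,0,-0.01,-0.03,0.7,0.6],[0,0,0,0,0,0.7,0.6],[0,0,0,0,0,0.7,0.6],[0,0,0,0,0,0.32,0.6],[0,0,0,0,0,0,0.6],[0,0,0,0,0,0,0.6],[0,0,0,0,0,0,0.6],[0,0,0,0,0,0,0.6]]
  ]
}}

```text
time: 33.12
tool_pos: [0.4924, 0.2923, 0.0318]
tool_rot: [-0.001, 1.0, 0.013, 0.002]
contact_force: [0.1, 1.9, -0.7]
gripper_width: 0.8
```

Run:
```python
from h import *
from plant import state,grab_frame
st=state();go(st,[.491,.2906,.0285],1.45)
for n,(u0,u1,v0,v1) in dict(side=(260,360,160,240)).items():
    f=grab_frame(n);np.savez(n+'15.npz',**f);cv2.imwrite(f'pics/{n}15.png',cv2.resize(f['frame'][v0:v1,u0:u1,::-1],None,fx=7,fy=7,interpolation=2))
```

```text
pos [0.4924 0.2923 0.0318] yaw 1.49 tilt deg tool [-0.09 -0.22  0.  ] F [ 0.1  1.9 -0.7] w 0.8 t 33.12
tool mm [-1.5  1.7  3.3] shares total [-0.037  0.042  0.082] turn shares 0.01
```

View pics/side15.png

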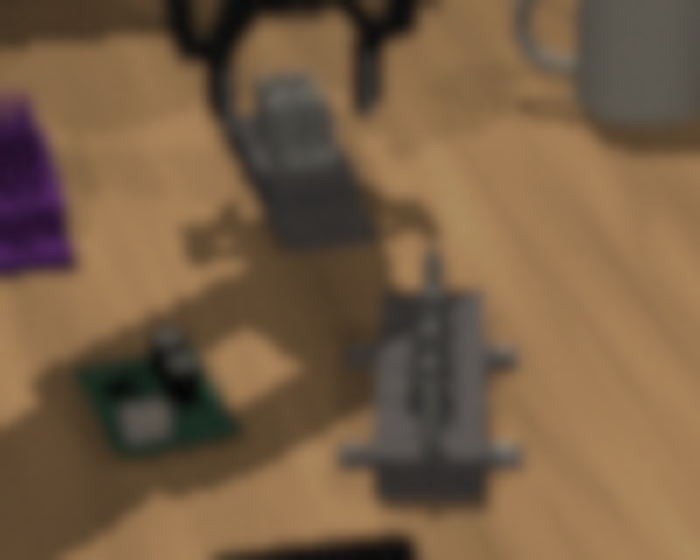

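{"op": "carry_out", "data": {
  "moves": [
    [[0,0,0,0,0,0,0.4],[0,0,0,0,0,0,0.2],[0,0,0,0,0,0,0],[0,0,0,0,0,0,-0.2],[0,0,0,0,0,0,-0.5],[0,0,0,0,0,0,-1],[0,0,0,0,0,0,-1],[0,0,0,0,0,0,-1]]
  ]
}}

```text
time: 33.83
tool_pos: [0.491, 0.2918, 0.0298]
tool_rot: [-0.0, 1.0, 0.013, 0.0]
contact_force: [-0.0, 0.4, 3.5]
gripper_width: 0.339
```

{"op": "carry_out", "data": {
  "moves": [
    [[0,0,0,0,0,0,-1],[0,0,0,0,0,0,-1]]
  ]
}}

```text
time: 34.0
tool_pos: [0.491, 0.2918, 0.0298]
tool_rot: [-0.0, 1.0, 0.013, 0.0]
contact_force: [-0.8, -0.0, 5.0]
gripper_width: 0.339
```

Run:
```python
from h import *
from plant import state,grab_frame
st=state();go(st,[.491,.2906,.0275],1.45)
f=grab_frame('side');np.savez('side16.npz',**f)
f=grab_frame('top');np.savez('top16.npz',**f);cv2.imwrite('pics/top16.png',cv2.resize(f['frame'][180:240,200:280,::-1],None,fx=9,fy=9,interpolation=2))
```

```text
pos [0.491  0.2918 0.0298] yaw 1.5 tilt deg tool [-0.02 -0.04  0.  ] F [-0.8 -0.   5. ] w 0.339 t 34.0
tool mm [-0.1  1.2  2.3] shares total [-0.002  0.029  0.058] turn shares 0.01
```

View pics/top16.png

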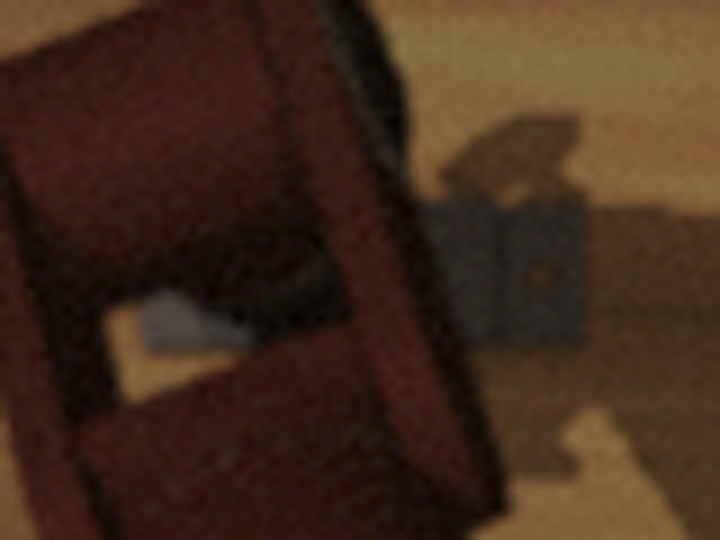

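{"op": "carry_out", "data": {
  "moves": [
    [[0,0,0,0,0,-0.2,-1],[0,0,0,0,0,-0.5,-1],[0,0,0,0,0,-0.7,-1],[0,0,0,0,0,-0.7,-1],[0,0,0,0,0,-0.1,-1],[0,0,0,0,0,0,-1],[0,0,0,0,0,0,-1],[0,0,0,0,0,0,-1]]
  ]
}}

```text
time: 34.77
tool_pos: [0.4889, 0.2908, 0.1144]
tool_rot: [0.001, 1.0, 0.013, -0.002]
contact_force: [-0.6, 0.5, -2.6]
gripper_width: 0.34
```

Run:
```python
from h import *
from plant import state,grab_frame
st=state();go(st,[.5012,.0425,.115],-15.8)
for n,(u0,u1,v0,v1) in dict(side=(240,360,120,220)).items():
    f=grab_frame(n);np.savez(n+'17.npz',**f);cv2.imwrite(f'pics/{n}17.png',cv2.resize(f['frame'][v0:v1,u0:u1,::-1],None,fx=6,fy=6,interpolation=2))
```

```text
pos [0.4889 0.2908 0.1144] yaw 1.49 tilt deg tool [ 0.1   0.26 -0.  ] F [-0.6  0.5 -2.6] w 0.34 t 34.77
tool mm [ 5.800e+00  2.486e+02 -1.000e-01] shares total [ 1.450e-01  6.214e+00 -3.000e-03] turn shares 3.46
```

View pics/side17.png

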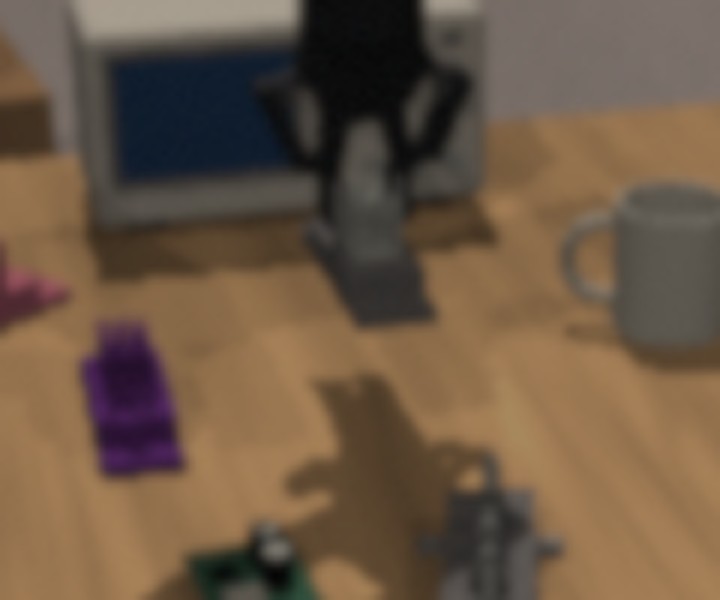

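Held level. Turn, then carry it over the base.

{"op": "carry_out", "data": {
  "moves": [
    [[0,0,0.86,0,0,0,-1],[0,0,0.86,0,0,0,-1],[0,0,0.87,0,0,0,-1],[0,0,0.87,0,0,0,-1],[0,0,0,0,0,0,-1]]
  ]
}}

```text
time: 35.23
tool_pos: [0.4896, 0.2911, 0.1152]
tool_rot: [0.001, 0.99, -0.138, -0.002]
contact_force: [0.8, 0.1, -2.5]
gripper_width: 0.335
```

{"op": "carry_out", "data": {
  "moves": [
    [[0,0,0,0.24,0.4,0,-1],[0,0,0,0.24,0.8,0,-1],[0,0,0,0.24,0.9,0,-1],[0,0,0,0.24,0.9,0,-1],[0,0,0,0.24,0.9,0,-1],[0,0,0,0.24,0.9,0,-1],[0,0,0,0.24,0.7,0,-1],[0,0,0,0.24,0.4,0,-1]]
  ]
}}

```text
time: 35.9
tool_pos: [0.4989, 0.0409, 0.116]
tool_rot: [0.001, 0.991, -0.137, -0.001]
contact_force: [-0.0, -0.1, -2.3]
gripper_width: 0.343
```

{"op": "carry_out", "data": {
  "moves": [
    [[0,0,0,0,0,0,-1],[0,0,0,0,0,0,-1],[0,0,0,0,0,0,-1],[0,0,0,0,0,0,-1],[0,0,0,0,0,0,-1],[0,0,0,0,0,0,-1],[0,0,0,0,0,0,-1],[0,0,0,0,0,0,-1]]
  ]
}}

```text
time: 36.57
tool_pos: [0.5003, 0.044, 0.1174]
tool_rot: [-0.0, 0.991, -0.137, -0.0]
contact_force: [-1.1, -0.4, -3.0]
gripper_width: 0.342
```

Run:
```python
from h import *
from plant import state,grab_frame
st=state();go(st,[.5012,.0425,.089],-15.8)
for n,(u0,u1,v0,v1) in dict(side=(270,370,150,240),top=(270,370,170,240)).items():
    f=grab_frame(n);np.savez(n+'18.npz',**f);cv2.imwrite(f'pics/{n}18.png',cv2.resize(f['frame'][v0:v1,u0:u1,::-1],None,fx=6.5,fy=6.5,interpolation=2))
```

```text
pos [0.5003 0.044  0.1174] yaw -15.75 tilt deg tool [-0.  0.  0.] F [-1.1 -0.4 -3. ] w 0.342 t 36.57
tool mm [ 1.3  1.2 28.4] shares total [0.032 0.031 0.709] turn shares 0.01
```

View pics/side18.png

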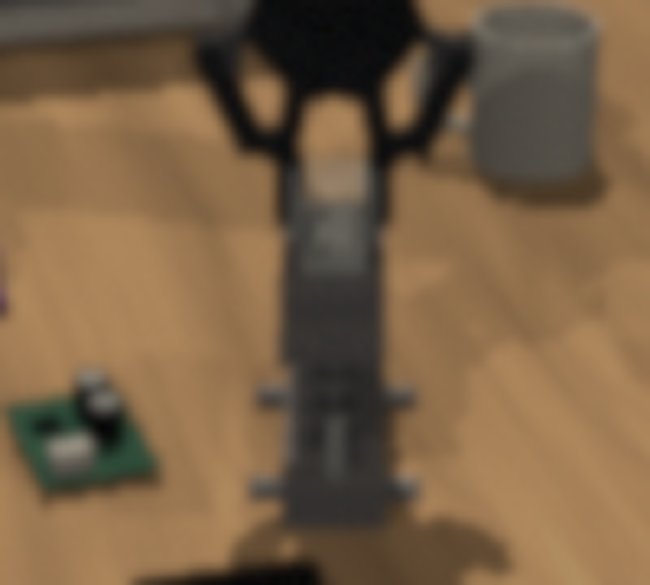

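View pics/top18.png

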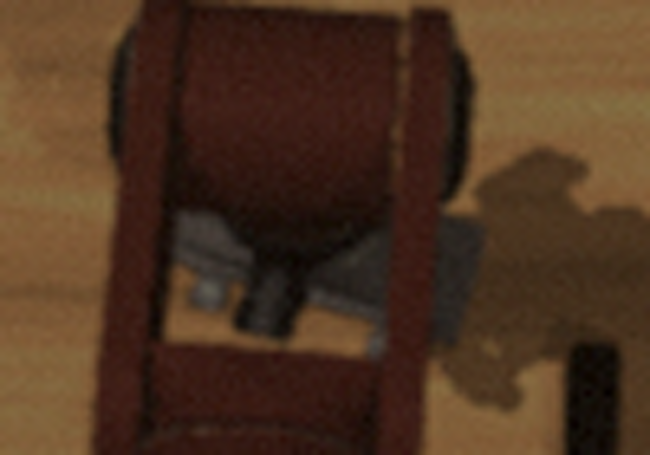

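Run:
```python
from h import *
S=8
def end_edge(fn,u0,u1,v0,v1,zt):
    t=dict(np.load(fn)); a=cv2.resize(t['frame'][v0:v1,u0:u1].astype(np.float32),None,fx=S,fy=S,interpolation=cv2.INTER_CUBIC)
    a=cv2.GaussianBlur(a,(0,0),4); sat=(a[:,:,0]-a[:,:,2])/a[:,:,0]
    pts=[]
    for r in range(sat.shape[0]):
        row=sat[r]; th=.25
        g=np.where(row<th)[0]
        if len(g)>10: pts.append([g.max(),r])
    p=(np.array(pts)+.5)/S-.5+[u0,v0]
    return t,p,sat
c=np.array([.5009,.0413]);y=np.array([.2723,.9622])
x=np.array([.9622,-.2723])
# cover now
t,p,sat=end_edge('top18.npz',339,352,202,226,0)
print(sat[::24,::8].round(2))
w=ray(t,p,.0956)[:,:2]; tc=np.array([.5003,.044]); rel=np.c_[(w-tc)@x,(w-tc)@y]; 
for r in rel[::8]: print((r*1000).round(1))
# base ref (initial)
print('base')
t,p,sat=end_edge('top0.npz',335,352,200,226,0)
w=ray(t,p,.022)[:,:2]; rel=np.c_[(w-c)@x,(w-c)@y]
for r in rel[::8]: print((r*1000).round(1))
```

```text
[[0.57 0.57 0.59 0.58 0.57 0.57 0.57 0.6  0.61 0.58 0.59 0.58 0.55]
 [0.24 0.23 0.25 0.3  0.33 0.4  0.54 0.6  0.59 0.58 0.59 0.58 0.58]
 [0.25 0.24 0.25 0.25 0.27 0.4  0.52 0.57 0.6  0.6  0.58 0.58 0.57]
 [0.29 0.27 0.24 0.23 0.35 0.51 0.58 0.59 0.59 0.58 0.58 0.57 0.6 ]
 [0.19 0.22 0.26 0.33 0.48 0.57 0.59 0.59 0.57 0.57 0.59 0.59 0.58]
 [0.23 0.24 0.32 0.47 0.6  0.62 0.57 0.57 0.61 0.61 0.58 0.58 0.58]
 [0.23 0.3  0.46 0.56 0.58 0.58 0.58 0.58 0.58 0.59 0.59 0.59 0.57]
 [0.48 0.53 0.58 0.6  0.6  0.58 0.56 0.57 0.57 0.6  0.59 0.58 0.57]]
[ 20. -67.]
[ 19. -74.]
[ 16.1 -74.9]
[ 13. -75.]
[  9.6 -74.4]
[  7.1 -76.3]
[  4.1 -76.8]
[ -5.  -74.1]
[ -8.1 -74.2]
[-15.1 -75.9]
base
[ 35.7 -47.6]
[ 33.1 -50.1]
[ 29.9 -50.6]
[ 26.6 -50.4]
[ 23.5 -51.3]
[ 21.4 -55.2]
[ 20.9 -64.7]
[ 19.8 -72. ]
[ 17.3 -74.8]
[ 14.1 -75. ]
[ 10.6 -74.4]
[  7.  -73.4]
[  1.3 -65.6]
[ -0.2 -71.4]
[ -2.9 -73.4]
[ -6.1 -74. ]
[ -9.2 -74.5]
[-12.3 -75. ]
[-15.7 -74.8]
[-19.1 -74.5]
```

Use the same half-level threshold (0.4) for both edges.

Run:
```python
from h import *
S=8
def rel(fn,u0,u1,v0,v1,z,c,th=.41):
    t=dict(np.load(fn)); a=cv2.resize(t['frame'][v0:v1,u0:u1].astype(np.float32),None,fx=S,fy=S,interpolation=cv2.INTER_CUBIC)
    a=cv2.GaussianBlur(a,(0,0),4); sat=(a[:,:,0]-a[:,:,2])/a[:,:,0]
    p=np.array([[np.where(r<th)[0].max(),i] for i,r in enumerate(sat) if (r<th).sum()>10]); p=(p+.5)/S-.5+[u0,v0]
    y=np.array([.2723,.9622]);x=np.array([.9622,-.2723]); w=ray(t,p,z)[:,:2]-c
    X=w@x;Y=w@y; m=abs(X)<17; print(fn,m.sum(),'end Y mm: median',(np.median(Y[m])*1000).round(2),'sd',(Y[m].std()*1000).round(2),'slope deg',np.degrees(np.polyfit(X[m],Y[m],1)[0]).round(1))
    
rel('top18.npz',339,352,202,226,.0956,np.array([.5003,.044]))
rel('top18.npz',339,352,202,226,.0876,np.array([.5003,.044]))
rel('top0.npz',335,352,200,226,.022,np.array([.5009,.0413]))
```

```text
top18.npz 141 end Y mm: median -79.52 sd 2.32 slope deg 4.3
top18.npz 141 end Y mm: median -79.47 sd 2.33 slope deg 4.3
top0.npz 174 end Y mm: median -77.58 sd 10.84 slope deg 26.1
```

{"op": "carry_out", "data": {
  "moves": [
    [[0,0,0.01,0.03,0.02,0.3,-1],[0,0,0,0,0,0.3,-1],[0,0,0,0,0,0.14,-1],[0,0,0,0,0,0,-1],[0,0,0,0,0,0,-1],[0,0,0,0,0,0,-1],[0,0,0,0,0,0,-1],[0,0,0,0,0,0,-1]]
  ]
}}

```text
time: 37.33
tool_pos: [0.5017, 0.0425, 0.0884]
tool_rot: [-0.0, 0.99, -0.138, 0.001]
contact_force: [-0.6, 0.1, -3.3]
gripper_width: 0.342
```

Run:
```python
from h import *
from plant import state,grab_frame
st=state();go(st,[.5013,.0427,.078],-15.8)
for n,(u0,u1,v0,v1) in dict(side=(270,370,150,240)).items():
    f=grab_frame(n);np.savez(n+'19.npz',**f);cv2.imwrite(f'pics/{n}19.png',cv2.resize(f['frame'][v0:v1,u0:u1,::-1],None,fx=6.5,fy=6.5,interpolation=2))
```

```text
pos [0.5017 0.0425 0.0884] yaw -15.85 tilt deg tool [-0.01 -0.06 -0.  ] F [-0.6  0.1 -3.3] w 0.342 t 37.33
tool mm [-0.5 -0.1 10.4] shares total [-0.012 -0.002  0.26 ] turn shares -0.01
```

View pics/side19.png

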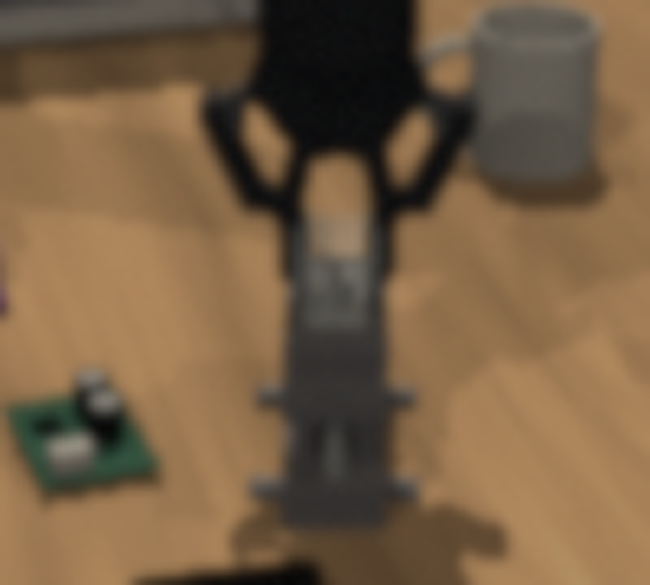

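{"op": "carry_out", "data": {
  "moves": [
    [[0,0,0,0,0,0.12,-1],[0,0,0,0,0,0.12,-1],[0,0,0,0,0,0,-1],[0,0,0,0,0,0,-1],[0,0,0,0,0,0,-1],[0,0,0,0,0,0,-1]]
  ]
}}

```text
time: 37.88
tool_pos: [0.5014, 0.0425, 0.0783]
tool_rot: [-0.0, 0.99, -0.138, 0.0]
contact_force: [0.2, 0.1, -2.3]
gripper_width: 0.336
```

{"op": "carry_out", "data": {
  "moves": [
    [[0,0,0,0,0,0.1,-1],[0,0,0,0,0,0,-1],[0,0,0,0,0,0,-1],[0,0,0,0,0,0,-1]]
  ]
}}

```text
time: 38.22
tool_pos: [0.5012, 0.0425, 0.0741]
tool_rot: [0.0, 0.99, -0.138, -0.0]
contact_force: [0.1, -0.3, -3.3]
gripper_width: 0.334
```

{"op": "carry_out", "data": {
  "moves": [
    [[0,0,0,0,0,0.1,-1],[0,0,0,0,0,0.1,-1],[0,0,0,0,0,0,-1],[0,0,0,0,0,0,-1],[0,0,0,0,0,0,-1]]
  ]
}}

```text
time: 38.63
tool_pos: [0.5012, 0.0425, 0.066]
tool_rot: [0.0, 0.99, -0.138, -0.0]
contact_force: [0.4, -0.2, -1.5]
gripper_width: 0.337
```

{"op": "carry_out", "data": {
  "moves": [
    [[0,0,0,0,0,0.1,-1],[0,0,0,0,0,0.1,-1],[0,0,0,0,0,0,-1],[0,0,0,0,0,0,-1],[0,0,0,0,0,0,-1],[0,0,0,0,0,0,-1]]
  ]
}}

```text
time: 39.13
tool_pos: [0.5014, 0.0425, 0.0583]
tool_rot: [0.0, 0.99, -0.138, 0.0]
contact_force: [0.5, 0.9, -3.7]
gripper_width: 0.34
```

{"op": "carry_out", "data": {
  "moves": [
    [[0,0,0,0,0,0.08,-1],[0,0,0,0,0,0.08,-1],[0,0,0,0,0,0,-1],[0,0,0,0,0,0,-1],[0,0,0,0,0,0,-1],[0,0,0,0,0,0,-1]]
  ]
}}

```text
time: 39.63
tool_pos: [0.502, 0.0425, 0.0526]
tool_rot: [-0.0, 0.99, -0.138, 0.001]
contact_force: [-0.5, 0.9, 4.7]
gripper_width: 0.341
```

{"op": "carry_out", "data": {
  "moves": [
    [[0,0,0,0,0,0.06,-1],[0,0,0,0,0,0,-1],[0,0,0,0,0,0,-1],[0,0,0,0,0,0,-1],[0,0,0,0,0,0,-1]]
  ]
}}

```text
time: 40.05
tool_pos: [0.5024, 0.0424, 0.0518]
tool_rot: [-0.0, 0.99, -0.138, 0.001]
contact_force: [-3.9, 0.7, 15.0]
gripper_width: 0.335
```

{"op": "carry_out", "data": {
  "moves": [
    [[0,0,0,-0.02,0,0.02,-1],[0,0,0,0,0,0,-1],[0,0,0,0,0,0,-1],[0,0,0,0,0,0,-1],[0,0,0,0,0,0,-1],[0,0,0,0,0,0,-1]]
  ]
}}

```text
time: 40.55
tool_pos: [0.5024, 0.0424, 0.0518]
tool_rot: [0.0, 0.99, -0.138, 0.002]
contact_force: [-3.9, -1.3, 16.7]
gripper_width: 0.338
```

Run:
```python
from h import *
from plant import state,grab_frame
st=state();go(st,[.5013,.0427,.0518],-15.8); print(st['ft_torque'],st['contact_force'],st['tool_pos'])
for n,(u0,u1,v0,v1) in dict(side=(285,360,170,240),top=(285,355,180,235)).items():
    f=grab_frame(n);np.savez(n+'20.npz',**f);cv2.imwrite(f'pics/{n}20.png',cv2.resize(f['frame'][v0:v1,u0:u1,::-1],None,fx=8.5,fy=8.5,interpolation=2))
```

```text
pos [0.5024 0.0424 0.0518] yaw -15.85 tilt deg tool [-0.01 -0.17  0.  ] F [-3.9 -1.3 16.7] w 0.338 t 40.55
tool mm [-1.1  0.1 -0. ] shares total [-0.028  0.001 -0.001] turn shares -0.01
[-0.02830105  1.02875425 -0.00888652] [-3.86236936 -1.27183059 16.68044074] [0.5024048  0.04244211 0.05177255]
```

View pics/side20.png

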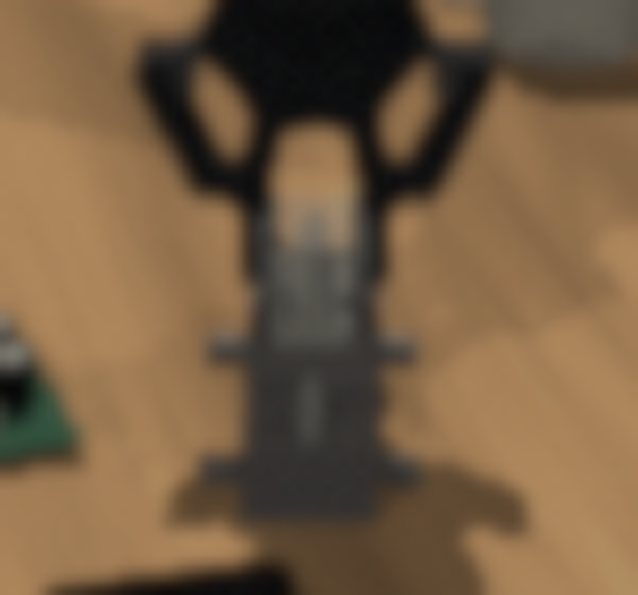

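View pics/top20.png

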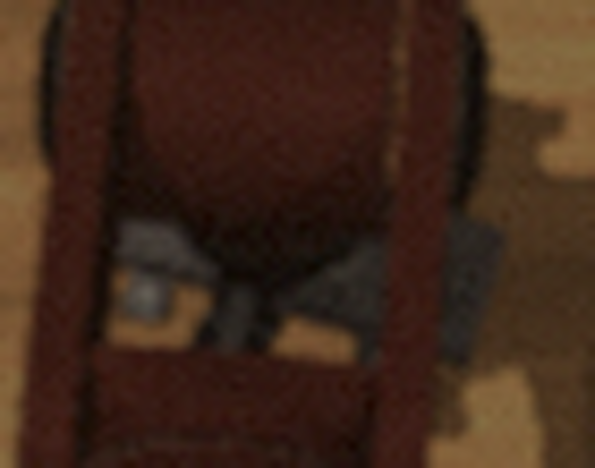

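{"op": "carry_out", "data": {
  "moves": [
    [[0,0.04,0,-0.02,0,0.02,-1],[0,0,0,0,0,0,-1],[0,0,0,0,0,0,-1],[0,0,0,0,0,0,-1],[0,0,0,0,0,0,-1],[0,0,0,0,0,0,-1]]
  ]
}}

```text
time: 41.15
tool_pos: [0.5023, 0.0425, 0.0519]
tool_rot: [0.0, 0.99, -0.138, 0.004]
contact_force: [-4.5, -0.7, 19.4]
gripper_width: 0.341
```

Run:
```python
from h import *
from plant import state,grab_frame
st=state();go(st,[.5013,.0427,.0518],-15.8); print(st['ft_torque'],st['contact_force'],st['tool_pos'])
```

```text
pos [0.5023 0.0425 0.0519] yaw -15.85 tilt deg tool [-0.01 -0.45  0.  ] F [-4.5 -0.7 19.4] w 0.341 t 41.15
tool mm [-1.   0.1  0.1] shares total [-0.026  0.001  0.002] turn shares -0.01
[-0.10981965  1.14735391 -0.00737877] [-4.50316019 -0.74143911 19.42673197] [0.50230401 0.0424706  0.051873  ]
```

{"op": "carry_out", "data": {
  "moves": [
    [[0,-0.09,0,-0.05,0,0,-1],[0,0,0,0,0,0,-1],[0,0,0,0,0,0,-1],[0,0,0,0,0,0,-1],[0,0,0,0,0,0,-1],[0,0,0,0,0,0,-1]]
  ]
}}

```text
time: 41.65
tool_pos: [0.5018, 0.0428, 0.0518]
tool_rot: [-0.0, 0.99, -0.138, 0.002]
contact_force: [1.4, -2.9, 14.7]
gripper_width: 0.342
```

Run:
```python
from h import *
from plant import state,grab_frame
st=state();go(st,[.5013,.0427,.0518],-15.8); print(st['ft_torque'],st['contact_force'],st['tool_pos'])
```

```text
pos [0.5018 0.0428 0.0518] yaw -15.84 tilt deg tool [-0.04 -0.24 -0.  ] F [ 1.4 -2.9 14.7] w 0.342 t 41.65
tool mm [-0.4  0.2  0. ] shares total [-0.011  0.005  0.001] turn shares -0.01
[-0.26339956  0.02530329  0.02944098] [ 1.37794985 -2.94887149 14.68496129] [0.50178144 0.04275985 0.05183729]
```

{"op": "carry_out", "data": {
  "moves": [
    [[0,-0.04,0,0,0,0.05,-1],[0,0,0,0,0,0,-1],[0,0,0,0,0,0,-1],[0,0,0,0,0,0,-1],[0,0,0,0,0,0,-1],[0,0,0,0,0,0,-1]]
  ]
}}

```text
time: 42.15
tool_pos: [0.5019, 0.0427, 0.0517]
tool_rot: [-0.0, 0.99, -0.138, -0.0]
contact_force: [-5.5, -1.1, 26.5]
gripper_width: 0.344
```

Run:
```python
from h import *
from plant import state,grab_frame
st=state();go(st,[.5013,.0427,.0518],-15.8); print(st['ft_torque'],st['contact_force'],st['tool_pos'])
for n,(u0,u1,v0,v1) in dict(side=(295,350,180,235)).items():
    f=grab_frame(n);np.savez(n+'21.npz',**f);cv2.imwrite(f'pics/{n}21.png',cv2.resize(f['frame'][v0:v1,u0:u1,::-1],None,fx=10.8,fy=10.8,interpolation=2))
```

```text
pos [0.5019 0.0427 0.0517] yaw -15.84 tilt deg tool [-0.01  0.02  0.  ] F [-5.5 -1.1 26.5] w 0.344 t 42.15
tool mm [-0.6  0.1 -0.1] shares total [-0.014  0.004 -0.002] turn shares -0.01
[-0.27251169  1.05880268 -0.01380925] [-5.46266363 -1.05464973 26.54347249] [0.50187627 0.04268488 0.05172667]
```

View pics/side21.png

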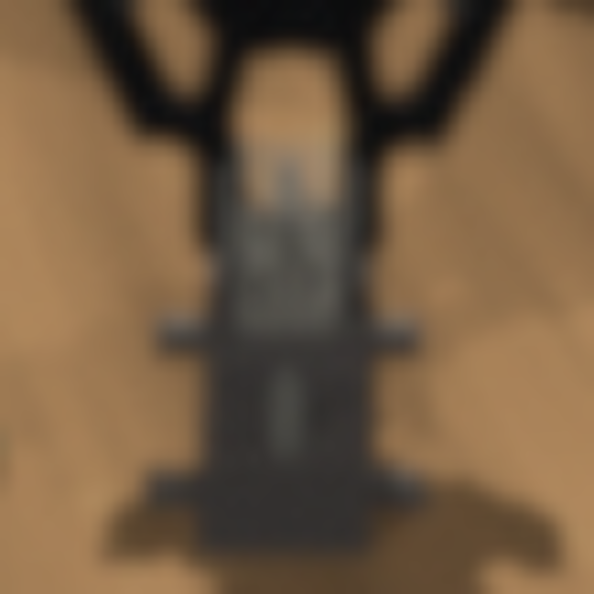

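{"op": "carry_out", "data": {
  "moves": [
    [[0,0,0,-0.04,0,0,-1],[0,0,0,0,0,0,-1],[0,0,0,0,0,0,-1],[0,0,0,0,0,0,-1],[0,0,0,0,0,0,-1],[0,0,0,0,0,0,-1]]
  ]
}}

```text
time: 42.7
tool_pos: [0.5018, 0.0427, 0.0518]
tool_rot: [-0.0, 0.99, -0.138, 0.002]
contact_force: [0.1, -2.5, 22.3]
gripper_width: 0.337
```

Run:
```python
from h import *
from plant import state,grab_frame
st=state();go(st,[.5013,.0427,.0518],-15.8); print(st['ft_torque'],st['contact_force'],st['tool_pos'])
```

```text
pos [0.5018 0.0427 0.0518] yaw -15.84 tilt deg tool [-0.04 -0.22 -0.  ] F [ 0.1 -2.5 22.3] w 0.337 t 42.7
tool mm [-0.5  0.2 -0. ] shares total [-0.012  0.005 -0.   ] turn shares -0.01
[-0.44692689  0.35419802  0.05791537] [ 0.13184618 -2.50311665 22.30614135] [0.50183017 0.04274313 0.05178818]
```

{"op": "carry_out", "data": {
  "moves": [
    [[0,-0.04,0,-0.01,-0.01,0,-1],[0,0,0,0,0,0,-1],[0,0,0,0,0,0,-1],[0,0,0,0,0,0,-1],[0,0,0,0,0,0,-1],[0,0,0,0,0,0,-1]]
  ]
}}

```text
time: 43.2
tool_pos: [0.5018, 0.0427, 0.0518]
tool_rot: [0.0, 0.99, -0.138, 0.001]
contact_force: [0.4, -5.4, 20.4]
gripper_width: 0.341
```

Run:
```python
from h import *
from plant import state,grab_frame
st=state();go(st,[.5013,.0427,.0518],-15.8); print(st['ft_torque'],st['contact_force'],st['tool_pos'])
```

```text
pos [0.5018 0.0427 0.0518] yaw -15.84 tilt deg tool [ 0.01 -0.09 -0.  ] F [ 0.4 -5.4 20.4] w 0.341 t 43.2
tool mm [-0.5  0.2 -0. ] shares total [-0.013  0.005 -0.001] turn shares -0.01
[-0.76278254  0.04212799 -0.02843859] [ 0.38994843 -5.40550733 20.37984134] [0.5018407  0.04273533 0.05175245]
```

{"op": "carry_out", "data": {
  "moves": [
    [[0,-0.02,0,0,0.02,0.01,-1],[0,0,0,0,0,0,-1],[0,0,0,0,0,0,-1],[0,0,0,0,0,0,-1],[0,0,0,0,0,0,-1],[0,0,0,0,0,0,-1],[0,0,0,0,0,0,-1]]
  ]
}}

```text
time: 43.78
tool_pos: [0.5019, 0.0427, 0.0518]
tool_rot: [-0.001, 0.99, -0.138, 0.0]
contact_force: [0.6, -1.8, 21.9]
gripper_width: 0.34
```

Run:
```python
from h import *
from plant import state,grab_frame
st=state();go(st,[.5013,.0427,.0518],-15.8); print(st['ft_torque'],st['contact_force'],st['tool_pos'])
for n,(u0,u1,v0,v1) in dict(side=(295,350,180,235),top=(180,500,120,300)).items():
    f=grab_frame(n);np.savez(n+'22.npz',**f);k=10.8 if n=='side' else 2.5;cv2.imwrite(f'pics/{n}22.png',cv2.resize(f['frame'][v0:v1,u0:u1,::-1],None,fx=k,fy=k,interpolation=2))
f=dict(np.load('side22.npz'))
```

```text
pos [0.5019 0.0427 0.0518] yaw -15.84 tilt deg tool [-0.09  0.   -0.  ] F [ 0.6 -1.8 21.9] w 0.34 t 43.78
tool mm [-0.5  0.2 -0. ] shares total [-0.013  0.004 -0.001] turn shares -0.01
[-0.39479709 -0.02373445  0.05034972] [ 0.55473157 -1.75967488 21.91328633] [0.5018578  0.04271945 0.05175179]
```

View pics/side22.png

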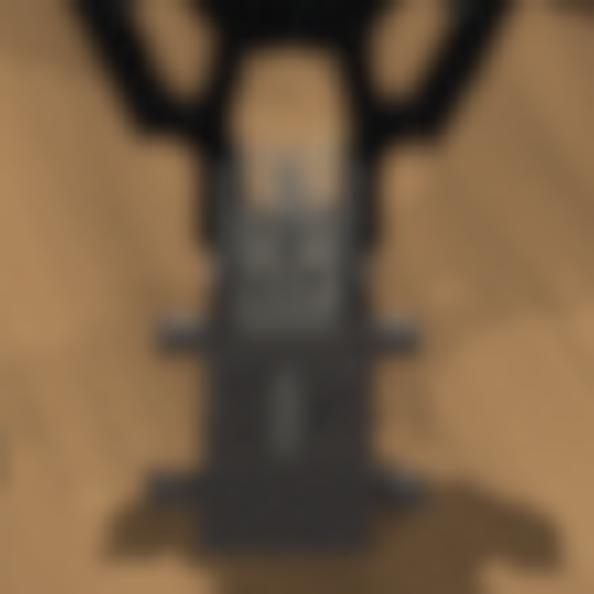

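View pics/top22.png

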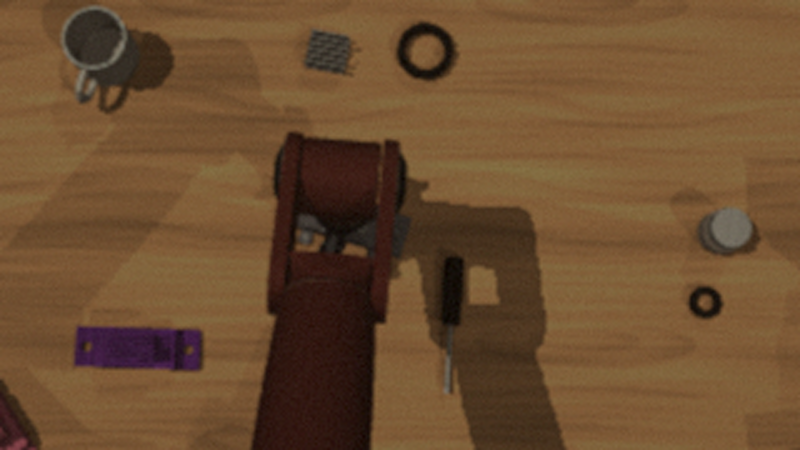

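Run:
```python
from plant import state,ticket
print(ticket.job_done()); s=state(); print(s['tool_pos'],s['contact_force'],s['time'])
```

```text
the job is handed in; nothing more can be done
None
the job is handed in; nothing more can be done
```

The battery module is loaded and shut, and I handed the job in at about 44 s of the 72 s allowed. The arm was still gripping the cover and pressing it down.

- **Cells:** I placed each one upright in its own well and let go. None met any contact force on the way in, and the pictures showed all three standing in the row before the cover went on.
- **Cover:** I used the grey one and left the pink and purple look-alikes alone. It slid over both dowels without side force and stopped solid at a tool height of 51.8 mm. That is exactly the height I had worked out for flush, and it stayed there when I pressed harder.
- **Final hold:** It was pressing with about 22 N, where the springs need about 6 to 7.5 N beyond the cover's own weight. Side force was under 2 N and tool tilt was 0.1° or less.

**Limits of the checks:**
- **Side and tilt forces:** The first press pushed the cover sideways by about 4 to 5 N and tilted the tool by up to 0.45°. One of my corrections was in the wrong direction, and I then trimmed both out.
- **Seam:** The images show no gap, but at about 3 mm per pixel they cannot prove a sub-millimetre fit. Flushness rests mainly on the height and force readings.
- **Bystanders:** Those visible in the last pictures looked undisturbed. I checked this only by eye, and the arm hid the circuit board in the last top view.

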